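# Refit the plate of the spill tray and stock it with bottles and jars

### The job

Get the spill tray back into use: lift out the jar standing in it and put that jar aside on the bench, then fit the perforated plate by tilting it so that its far edge hooks under the lip at the tray's back and lowering the near edge until the plate lies flat on the ledges. Then stand every bottle and jar on the bench, also the one you put aside, upright on the plate with its whole base on it: tall bottles between the grip bar and the lip, jars between the grip bar and the near wall. Tip no bottle or jar over and leave the other things on the bench where they are.

Things in the scene. Friction and masses are not known exactly. Their poses are not given: they have to be found in the camera images.
- tray: Sizes in mm. Fixed grey spill tray, outside 208 (x) by 228 (y), inside 198 by 218, walls and floor 5 thick. Origin: centre of its underside; x to its back (away from the robot), y to its left, z up. Near wall 50 high, side and back walls 60. A ledge 14 wide along each side wall inside, top at z 40, carries the plate. A lip (own entry) overhangs from the back wall
- tray_lip (a point): middle of the lip's tip, on its underside, at x +83, z 56 in the tray frame. The lip is 4 thick, as wide as the tray, overhangs the inside by 16 and leaves 16 of height over the ledges for the plate's far edge. From its tip to the near wall 182 are open, less than the plate's 190
- tray_seat (a point): where the plate's origin lies when it is fitted: tray centre at ledge height (z 40). The fitted plate has 4 of play each way in x, 6 in y; its top is 45 above the tray's origin
- plate: loose white perforated plate, 190 (x) by 206 (y) by 5 thick, on the bench at the start, 0.36 to 0.6 kg. Origin: centre of its underside, z up. An aluminium grip bar on its middle, 10 thick (x), 100 long (y), stands from z 5 to z 29. Same when turned half round
- bottle_a: closed upright plastic bottle, 130 tall: white body 50 in diameter up to 80, shoulder up to 90, then a grey cylindrical cap 30 in diameter from 90 to 130; heavy at the bottom. Origin at the centre of its underside, z up along its axis. May be absent (None). 0.2 to 0.4 kg
- bottle_b: closed upright plastic bottle, 130 tall: white body 50 in diameter up to 80, shoulder up to 90, then a grey cylindrical cap 30 in diameter from 90 to 130; heavy at the bottom. Origin at the centre of its underside, z up along its axis. May be absent (None). 0.2 to 0.4 kg
- bottle_c: closed upright plastic bottle, 130 tall: white body 50 in diameter up to 80, shoulder up to 90, then a grey cylindrical cap 30 in diameter from 90 to 130; heavy at the bottom. Origin at the centre of its underside, z up along its axis. May be absent (None). 0.2 to 0.4 kg
- jar_a: squat closed grey jar, a plain cylinder 62 in diameter and 75 tall, heavy at the bottom. Origin at the centre of its underside, z up along its axis. 0.2 to 0.4 kg. May be absent (None)
- jar_b: squat closed grey jar, a plain cylinder 62 in diameter and 75 tall, heavy at the bottom. Origin at the centre of its underside, z up along its axis. 0.2 to 0.4 kg. May be absent (None)
- jar_c: squat closed grey jar, a plain cylinder 62 in diameter and 75 tall, heavy at the bottom. Origin at the centre of its underside, z up along its axis. 0.2 to 0.4 kg, standing in the tray at the start, always present
- cup: bystander: open paper cup 90 tall, 68 across, among the bottles. Origin at the centre of its underside
- screwdriver: bystander: screwdriver lying on the bench, 190 long along its x
- tape: bystander: roll of black tape lying flat, 90 across, 19 high
- socket_box: bystander: white wall socket, 80 by 80 by 34 high
- meter: bystander: black multimeter lying flat, 150 (x) by 78 (y) by 40 high
Mind the look-alikes: they are no part of the job. Leave any turquoise look-alike of the bottle_b alone. Leave any purple look-alike of the jar_a alone.

How it is judged (in metres and radians):
On the way, in this order (a step that is already met when the one before it is completed fails the run):
1. the jar from the tray stands aside on the bench (horizontal distance between jar_c and tray above 0.11 m and height (world z) of jar_c between -0.005 and 0.005 m and angle between jar_c's own z axis and vertical below 0.08 rad and contact force between the fingers and jar_c below 0.05 N), for 0.2 s.
2. the plate lies flat in the tray, far edge under the lip, released (x of plate in the frame of tray between -0.009 and 0.009 m and y of plate in the frame of tray between -0.011 and 0.011 m and z of plate in the frame of tray between 0.035 and 0.045 m and angle between plate's own z axis and vertical below 0.04 rad and contact force between the fingers and plate below 0.05 N), for 0.2 s.
At the end, for the whole second after the job is handed in: Plate flat (0.04 rad) on the ledges, centred within 9 mm (x), 11 mm (y), far edge under the lip; all bottles and jars present still and upright (0.08 rad) on it, axes within 84 mm sideways of the tray centre, bottles 22 to 78 mm behind it, jars 26 to 76 mm before it (x of plate in the frame of tray between -0.009 and 0.009 m and y of plate in the frame of tray between -0.011 and 0.011 m and z of plate in the frame of tray between 0.035 and 0.045 m and angle between plate's own z axis and vertical below 0.04 rad and linear speed of each of plate, bottle_a, bottle_b, bottle_c, jar_a, jar_b, jar_c below 0.02 m/s and x of bottle_a in the frame of tray between 0.022 and 0.078 m and y of bottle_a in the frame of tray between -0.084 and 0.084 m and z of bottle_a in the frame of tray between 0.04 and 0.051 m and angle between each of bottle_a, bottle_b, bottle_c, jar_a, jar_b, jar_c's own z axis and vertical below 0.08 rad and x of bottle_b in the frame of tray between 0.022 and 0.078 m and y of bottle_b in the frame of tray between -0.084 and 0.084 m and z of bottle_b in the frame of tray between 0.04 and 0.051 m and x of bottle_c in the frame of tray between 0.022 and 0.078 m and y of bottle_c in the frame of tray between -0.084 and 0.084 m and z of bottle_c in the frame of tray between 0.04 and 0.051 m and x of jar_a in the frame of tray between -0.076 and -0.026 m and y of jar_a in the frame of tray between -0.084 and 0.084 m and z of jar_a in the frame of tray between 0.04 and 0.051 m and x of jar_b in the frame of tray between -0.076 and -0.026 m and y of jar_b in the frame of tray between -0.084 and 0.084 m and z of jar_b in the frame of tray between 0.04 and 0.051 m and x of jar_c in the frame of tray between -0.076 and -0.026 m and y of jar_c in the frame of tray between -0.084 and 0.084 m and z of jar_c in the frame of tray between 0.04 and 0.051 m); the robot touches nothing.
It fails at once if a bottle or jar is tipped over (more than 0.7 rad) (angle between any of bottle_a, bottle_b, bottle_c, jar_a, jar_b, jar_c's own z axis and vertical above 0.7 rad).
It fails at once if a bystander is moved more than 4 cm or the cup is tipped over (distance of any of cup, screwdriver, tape, socket_box, meter from where it was at the start of the episode above 0.04 m or angle between cup's own z axis and vertical above 0.7 rad).
Of bottle_a, bottle_b, bottle_c, jar_a, jar_b only 3 to 5 are there at a start; the rules pass over those that are not, and their reading is None.
At some moment in a run one of plate, jar_a, jar_b, jar_c may be knocked a few centimetres aside while the robot is not near it.
It also fails if it takes over 210 s, if anything falls off the work surface, if the arm or the gripper's body presses on something with over 40 N, if the wrist force passes 120 N, or if a joint passes its speed limit or range.

### The arm

A 6-joint arm with a two-finger parallel gripper is mounted at the origin on the work surface. World frame = base frame: x ahead of the robot, y to its left, z up, the work surface at z = 0. Lengths are in mm, angles in degrees, forces in N, time in s.
With the tool pointing down it reaches from about 375 to 825 mm from the base axis. Payload 5.5 kg.
Tool frame: the origin (TCP) lies midway between the tips of the shut fingers; the grasp point (between the pads) lies robot.pinch_z behind it (robot.pinch_z is the distance from the TCP to the grasp point, in mm); z points along the fingers, y is the line along which they close (so a half turn about z gives the same grasp; the last joint's range is limited). The gripper opens to 85 mm and grips with 20 to 120 N. Pads are 22 mm wide; open, the fingers measure 114 mm over their backs; the gripper's body (76 mm by 85 mm) begins 54 mm behind the grasp point. The pads swing forward as they close: fully open they stand 13 mm farther back than shut.
Start: joints at [-76.719, 17.962, -2.699, 69.339, 0, 90], TCP at [137.835, -583.949, 231.299] pointing down, gripper open.
Joint ranges: [-152.73, 152.73], [-39.44, 99.34], [-58.76, 71.6], [-118.89, 123.64], [-81.53, 83.1], [-180, 180]. Speed limits (degrees/s): [136.94, 136.94, 172.46, 180, 180, 180].

### API

Orientations are given as a 3x3 rotation matrix whose columns are the frame's x, y, z axes.
In Python, from station import robot, grab_frame, get_calibration, nets gives the robot as it stands.
- The arm moves only by the tool servo_tool, never from a script. Its argument "commands" is a list of rows, each an object with "delta_pos": the shift along the tool's x, y, z in units of 0.12 m (1.0 is 0.12 m), a list of three; "yaw": the turn about the tool's z in units of 45 degrees (1.0 is 45 degrees). A call has 1 to 10 rows; each row is the pose to reach, as a shift and turn from the pose commanded when the call began, along the tool's axes at that moment; what a row does not reach only later rows make up. A row lasts 1/8 s, in which the tool goes at most 62.5 mm and 10.7 degrees, less where a joint would pass 70% of its speed; a pose out of reach is approached as far as the arm can. A call with a number of a shift or a turn outside -1 to 1 is refused whole. A call with a gripper value outside its range is refused whole. "hand" is the opening in per cent of the stroke, from 0 (shut) to 100 (fully open), set as the call begins (left out, the last holds). The fingers move at their own pace and stop on an object; "force" is the grip in N (left out, the last holds). Time passes only in rows, so rows that repeat a pose let the fingers close. It gives the time, the measured TCP pose, the force, the opening and the grip force at its end, in the units of the state.
- robot.state(): the state, without advancing time (a new reading comes with each control period).
- grab_frame(name): name is "scene" or "top" or "wrist"; returns the picture (420x560x3 uint8, red, green, blue); there is no depth.
- get_calibration(name): a dict with "intrinsics" (3x3 intrinsics, pixels), "dist_coeffs" ([k1, k2, p1, p2, k3] as OpenCV has them; the pictures are not rectified), "position" and "orientation" of the camera in the world; the wrist camera has in their place "mount" (4x4, takes a point from camera to tool coordinates, whose origin is the TCP and whose axes are the flange's). Camera axes: x right, y down, z forward; pixel columns grow to the right and rows downward; lengths in mm; the calibration is good to about 2 mm. A picture is of the moment at which its call begins: read the wrist's pose just before it. get_calibration takes no time and is no camera call.
- robot.hand_in(): hands the job in; it is judged then, once.
Trained networks look in the newest picture that a camera, given by its name, has taken for a name from the list of things; names that differ only in an ending like _2 or _b are one class to them, and where a whole thing is asked for, a point or a joint stands for the part that bears it (a point fixed in the world has none). Each returns a list of dicts, best first, with "conf" (0 to 1); they miss things now and then, are a little off and sometimes report something else, mostly with a low value. They report only what shows in the picture. A call takes as long as a camera call. They do not tell look-alikes from the thing itself.
- nets.look_for(thing, camera): "rect" ([left, top, right, bottom] in pixels, round what is visible of it).
The state is a dict: "t": time; "joints": joint angles; "qvel": joint speeds; "effort": joint torques, N m; "tcp_pos": TCP position; "tool_rot": TCP orientation; "force": force on the tool from outside, world axes, zero at the start; "wrist_torque": the same for the moment, N m; "finger_gap": finger opening in mm; "gripper_force": force on a finger pad.
Only numpy, scipy, OpenCV 4.12 (cv2) and the standard library are available. Lean on these libraries where they do the work, as an engineer would, in place of code of your own. Each camera call takes 0.05 s, during which the arm holds its last target. There are 200 camera calls.

## Working session

There is one attempt and no reset: what is moved stays moved. The work goes in short steps, Python scripts to look and compute and a tool call to move; the robot and the scene stay as the last step left them, time stands still between calls to the robot, and variables do not carry over. Pictures are saved under pics/ and viewed, at most 14 in all, crops included, and the job is handed in when it is done.

Besides the shell and the picture viewer there is one more tool, called after "Request:" by a JSON object that holds its "method" and its "body", one argument or row to a line. servo_tool: Moves the arm, as the interface text tells. Its arguments: {"type":"object","properties":{"commands":{"type":"array"},"hand":{"type":"number"},"force":{"type":"number"}},"required":["commands"]}

```bash
ls; mkdir -p pics; cat > h.py <<'E'
import numpy as np, cv2
from station import robot, grab_frame, get_calibration, nets
np.set_printoptions(precision=1,suppress=True)
def cal(n):
    c=get_calibration(n); K=np.array(c["intrinsics"]); d=np.array(c["dist_coeffs"])
    if "mount" in c:
        s=robot.state(); T=np.eye(4); T[:3,:3]=s["tool_rot"]; T[:3,3]=s["tcp_pos"]; T=T@np.array(c["mount"]); return K,d,T[:3,3],T[:3,:3]
    return K,d,np.array(c["position"]),np.array(c["orientation"])
def ray(n,px,z,C=None):
    K,d,p,R=C or cal(n)
    u=cv2.undistortPoints(np.array(px,float).reshape(-1,1,2),K,d).reshape(-1,2)
    r=np.c_[u,np.ones(len(u))]@R.T
    return p+r*((z-p[2])/r[:,2])[:,None]
def proj(n,P,C=None):
    K,d,p,R=C or cal(n)
    return cv2.projectPoints(np.array(P,float).reshape(-1,3),cv2.Rodrigues(R.T)[0],-R.T@p,K,d)[0].reshape(-1,2)
def save(n,f):
    im=grab_frame(n); cv2.imwrite(f"pics/{f}.png",im[:,:,::-1]); return im
E
python3 - <<'E'
from h import *
a=save("scene","s0"); b=save("top","t0")
s=robot.state(); print(s["tool_rot"],s["tcp_pos"],s["finger_gap"],robot.pinch_z,s["t"])
for n in ("scene","top"): print(n,*cal(n)[2:])
for th in ("bottle_a","jar_a","plate","tray","cup","tray_lip"):
    for d in nets.look_for(th,"top"): print(th,np.round(d["rect"]),round(d["conf"],2))
E
```

```text
pics
[[ 1.   0.2 -0. ]
 [ 0.2 -1.   0. ]
 [ 0.  -0.  -1. ]] [ 137.7 -583.4  230.5] 85.46719616582547 18.700000000000003 0.1
scene [1103.4 -146.8  900.7] [[ 0.2  0.8 -0.6]
 [ 1.  -0.1  0.1]
 [-0.  -0.6 -0.8]]
top [ 435.3  -69.6 1252. ] [[ 0.  -1.   0.1]
 [-1.  -0.  -0. ]
 [ 0.  -0.1 -1. ]]
bottle_a [412. 150. 443. 174.] 0.96
bottle_a [359. 197. 385. 220.] 0.76
bottle_a [322. 228. 350. 247.] 0.62
bottle_a [358. 230. 385. 248.] 0.59
jar_a [356. 154. 386. 185.] 0.91
jar_a [225. 176. 250. 204.] 0.76
plate [227. 177. 254. 204.] 0.71
plate [ 68. 204. 146. 273.] 0.64
tray [188. 149. 275. 227.] 0.88
tray [320. 195. 345. 221.] 0.72
tray [202. 123. 268. 138.] 0.58
tray [302.  99. 349. 159.] 0.58
tray [354. 231. 382. 249.] 0.23
tray_lip [188. 144. 278. 229.] 0.56
```

View pics/t0.png

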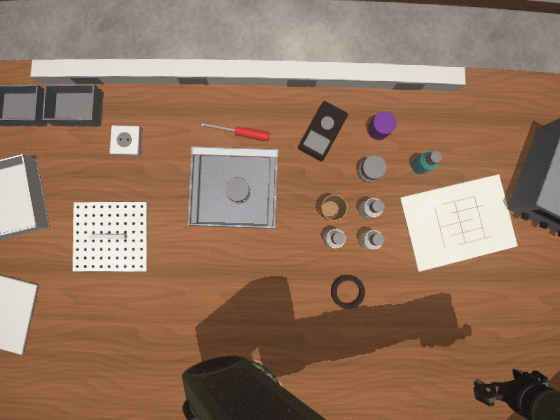

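View pics/s0.png

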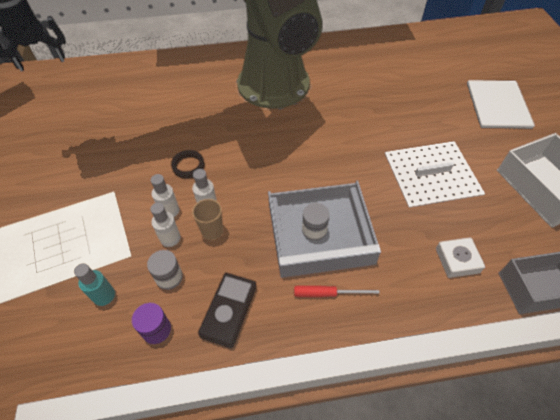

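```bash
python3 - <<'E'
from h import *
b=cv2.imread("pics/t0.png"); c=b[140:255,180:450]; c=cv2.resize(c,None,fx=2.95,fy=2.95,interpolation=cv2.INTER_CUBIC)
d=cv2.resize(b[195:280,60:160],None,fx=2.6,fy=2.6,interpolation=cv2.INTER_CUBIC)
o=np.zeros((c.shape[0]+d.shape[0],c.shape[1],3),np.uint8); o[:c.shape[0]]=c; o[c.shape[0]:,:d.shape[1]]=d
cv2.imwrite("pics/c1.png",o); print(o.shape)
C=cal("top")
g=cv2.cvtColor(b,cv2.COLOR_BGR2GRAY)
for n,px,z in (("jarT",(237,189),80),("jarA",(371.5,167),75),("b1",(376,205),130),("b2",(339,236),130),("b3",(376,237),130),("cup",(333,207),90),("teal",(433,157),130),("purple",(383,124),75),("plate",(110,237),5),("tape",(347,292),19),("meter",(323,130),40)):
    print(n,ray("top",px,z,C)[0])
print(ray("top",[(192,148),(278,150),(188,227),(275,228)],60,C))
E
```

```text
(560, 796, 3)
jarT [569.8  15.8  80. ]
jarA [ 635.5 -332.8   75. ]
b1 [ 531.5 -331.9  130. ]
b2 [ 453.3 -240.6  130. ]
b3 [ 452.4 -332.3  130. ]
cup [ 527.5 -230.6   90. ]
teal [ 655.7 -477.5  130. ]
purple [ 751.1 -363.7   75. ]
plate [439.5 367.5   5. ]
tape [ 305.3 -281.    19. ]
meter [ 739.3 -208.8   40. ]
[[678.8 139.2  60. ]
 [677.7 -88.1  60. ]
 [470.1 142.6  60. ]
 [472.1 -84.1  60. ]]
```

View pics/c1.png

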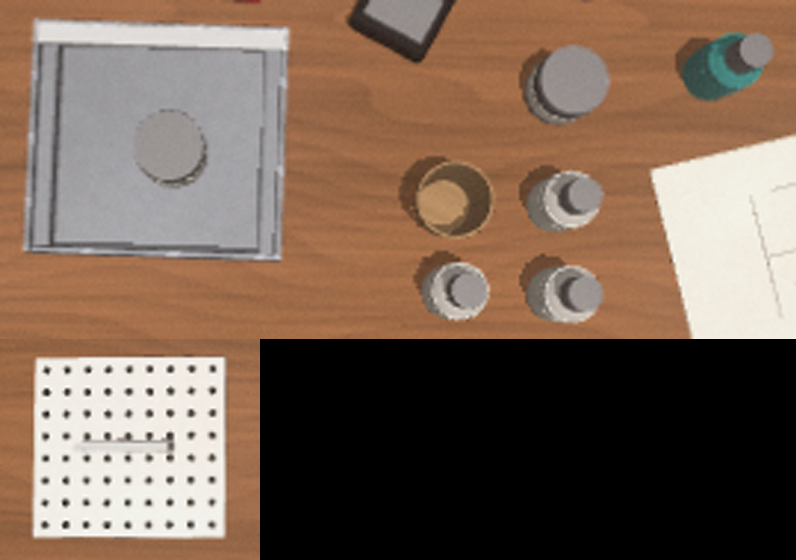

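```bash
python3 - <<'E'
from h import *
C=cal("top")
for n,px,z in (("jarT",(237.3,189.2),80),("jarA",(374.6,167.1),75),("b1",(377.3,206.4),130),("b2",(338.3,238.3),130),("b3",(378,239.7),130),("cup",(333.6,207.8),90)):
    print(n,ray("top",px,z,C)[0])
P=ray("top",[(191.9,147.1),(278,149.8),(188.5,224.5),(275.3,227.8)],58,C)[:,:2]
print(P,P.mean(0)); 
for a,b in ((1,0),(3,2)): print("yaw y-edges",np.degrees(np.arctan2(-(P[b]-P[a])[0],(P[b]-P[a])[1])))
for a,b in ((2,0),(3,1)): print("yaw x-edges",np.degrees(np.arctan2((P[b]-P[a])[1],(P[b]-P[a])[0])))
q=np.array([(35,358),(225,358),(33,538),(225,537)])
bar=np.array([(75,447),(174,443)])-np.array([0,339])
f=lambda q:q/2.6+[60,195]
Q=ray("top",f(q-[0,339]),5,C)[:,:2]; print(Q,Q.mean(0)); print(ray("top",f(bar),29,C))
for a,b in ((1,0),(3,2)): print("yaw y-edges",np.degrees(np.arctan2(-(Q[b]-Q[a])[0],(Q[b]-Q[a])[1])))
m=np.array(get_calibration("wrist")["mount"]); print(m)
E
```

```text
jarT [569.3  15.   80. ]
jarA [ 635.4 -341.    75. ]
b1 [ 528.1 -335.2  130. ]
b2 [ 447.6 -238.9  130. ]
b3 [ 445.9 -337.3  130. ]
cup [ 525.5 -232.1   90. ]
[[681.6 139.9]
 [678.6 -88.1]
 [476.7 141.8]
 [472.7 -84.9]] [577.4  27.2]
yaw y-edges -0.7463708870115233
yaw y-edges -1.008608158963035
yaw x-edges -0.5573076922950577
yaw x-edges -0.8955773127247951
[[533.1 475.9]
 [537.  269.2]
 [342.  469.5]
 [349.1 262.5]] [440.3 369.3]
[[439.3 417.8  29. ]
 [445.9 312.8  29. ]]
yaw y-edges 1.0844889859287743
yaw y-edges 1.9559375060712232
[[  -0.    -1.    -0.3   80.2]
 [   1.     0.    -0.    -0.3]
 [   0.    -0.3    1.  -142.4]
 [   0.     0.     0.     1. ]]
```

Request:
{"method": "servo_tool", "body": {
  "commands": [
    {"delta_pos":[0.5,-0.5,0],"yaw":0.15},
    {"delta_pos":[1,-0.8,0],"yaw":0.295},
    {"delta_pos":[1,-0.8,0],"yaw":0.295},
    {"delta_pos":[1,-0.8,0],"yaw":0.295}
  ],
  "hand": 100,
  "force": 40
}}

```text
t: 0.9
tcp_pos: [233.8, -461.6, 231.6]
tool_rot: [[1.0, 0.003, 0.0], [0.003, -1.0, -0.0], [0.0, 0.0, -1.0]]
force: [0.2, -1.4, 0.1]
finger_gap: 85.3
gripper_force: 0.0
```

Request:
{"method": "servo_tool", "body": {
  "commands": [
    {"delta_pos":[0.35,-0.5,0],"yaw":0},
    {"delta_pos":[0.7,-1,0],"yaw":0},
    {"delta_pos":[0.7,-1,0],"yaw":0}
  ]
}}

```text
t: 1.27
tcp_pos: [317.4, -341.6, 231.5]
tool_rot: [[1.0, 0.002, 0.0], [0.002, -1.0, -0.0], [0.0, 0.0, -1.0]]
force: [0.8, -0.1, 0.1]
finger_gap: 85.4
gripper_force: 0.0
```

Request:
{"method": "servo_tool", "body": {
  "commands": [
    {"delta_pos":[0.35,-0.5,0],"yaw":0},
    {"delta_pos":[0.7,-1,0],"yaw":0},
    {"delta_pos":[0.7,-1,0],"yaw":0}
  ]
}}

```text
t: 1.65
tcp_pos: [402.0, -221.6, 231.5]
tool_rot: [[1.0, 0.002, 0.001], [0.002, -1.0, -0.0], [0.001, 0.0, -1.0]]
force: [-0.5, -0.7, -0.0]
finger_gap: 85.4
gripper_force: 0.0
```

Request:
{"method": "servo_tool", "body": {
  "commands": [
    {"delta_pos":[0.35,-0.5,0],"yaw":0},
    {"delta_pos":[0.7,-1,0],"yaw":0},
    {"delta_pos":[0.7,-1,0],"yaw":0}
  ]
}}

```text
t: 2.02
tcp_pos: [486.5, -101.4, 231.3]
tool_rot: [[1.0, 0.002, 0.001], [0.002, -1.0, -0.0], [0.001, 0.0, -1.0]]
force: [-0.1, -0.6, -0.1]
finger_gap: 85.1
gripper_force: 0.0
```

Request:
{"method": "servo_tool", "body": {
  "commands": [
    {"delta_pos":[0.35,-0.5,0],"yaw":0},
    {"delta_pos":[0.7,-0.97,0],"yaw":0},
    {"delta_pos":[0.7,-0.97,0],"yaw":0},
    {"delta_pos":[0.7,-0.97,0],"yaw":0}
  ]
}}

```text
t: 2.52
tcp_pos: [569.0, 6.6, 230.8]
tool_rot: [[1.0, 0.01, -0.001], [0.01, -1.0, 0.005], [-0.001, -0.005, -1.0]]
force: [-0.1, -1.2, 0.3]
finger_gap: 85.1
gripper_force: 0.0
```

```bash
cat >> h.py <<'E'
def wlook(names,n="wrist",z=75,minc=.3):
    C=cal(n); im=grab_frame(n)
    for th in names:
        for d in nets.look_for(th,n):
            if d["conf"]<minc: continue
            l,t,r,b=d["rect"]; w=ray(n,[((l+r)/2,(t+b)/2)],z,C)[0]
            print(th,np.round(d["rect"]),round(d["conf"],2),"w",w[:2])
    return im,C
E
python3 - <<'E'
from h import *
print(robot.state()["tcp_pos"])
im,C=wlook(["jar_a"],z=80); wlook(["jar_a","plate"],"top",z=80)
cv2.imwrite("pics/w1.png",im[:,:,::-1])
print(proj("wrist",[569.3,15,80],C))
E
```

```text
[569.    6.6 230.8]
jar_a [232. 143. 303. 225.] 0.59 w [574.3  14.7]
jar_a [358. 150. 388. 181.] 0.8 w [ 639.5 -335.7]
jar_a [368. 112. 395. 139.] 0.69 w [ 744.8 -358.9]
jar_a [248. 147. 280. 230.] 0.5 w [572.7 -54.6]
plate [ 71. 202. 146. 274.] 0.56 w [436.  345.2]
[[267.1 190.1]]
```

View pics/w1.png

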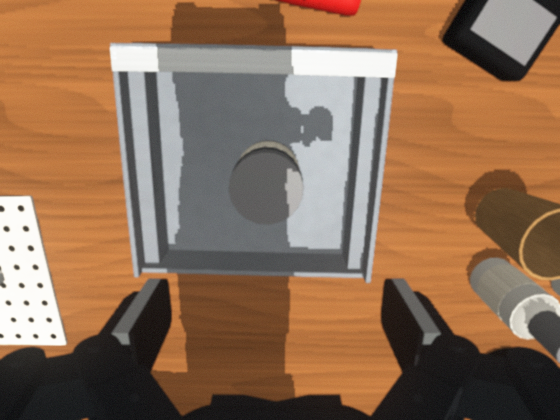

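```bash
python3 - <<'E'
from h import *
C=cal("wrist")
print(ray("wrist",[(266.5,186)],80,C)[0])
P=ray("wrist",[(112,45),(396,52),(135,277),(370,281)],60,C)[:,:2]; print(P,P.mean(0))
P=ray("wrist",[(112,72),(396,77)],60,C)[:,:2];print(P)
E
```

```text
[571.6  14.7  80. ]
[[681.3 138.4]
 [677.3 -87.3]
 [474.9 142.2]
 [473.4 -84.1]] [576.7  27.3]
[[660.9 140.8]
 [658.4 -89.2]]
```

Request:
{"method": "servo_tool", "body": {
  "commands": [
    {"delta_pos":[0.02,-0.07,0.4],"yaw":0},
    {"delta_pos":[0.02,-0.07,0.8],"yaw":0},
    {"delta_pos":[0.02,-0.07,0.8],"yaw":0},
    {"delta_pos":[0.02,-0.07,0.8],"yaw":0}
  ]
}}

```text
t: 3.28
tcp_pos: [571.7, 11.6, 137.2]
tool_rot: [[1.0, 0.016, 0.002], [0.016, -1.0, 0.009], [0.002, -0.009, -1.0]]
force: [0.5, 0.1, -0.5]
finger_gap: 85.2
gripper_force: 0.0
```

Request:
{"method": "servo_tool", "body": {
  "commands": [
    {"delta_pos":[0,0,0.3],"yaw":0},
    {"delta_pos":[0,0,0.6],"yaw":0},
    {"delta_pos":[0,0,0.86],"yaw":0},
    {"delta_pos":[0,0,0.86],"yaw":0}
  ]
}}

```text
t: 3.78
tcp_pos: [570.7, 12.5, 32.4]
tool_rot: [[1.0, 0.017, -0.001], [0.017, -1.0, 0.009], [-0.001, -0.009, -1.0]]
force: [0.6, -0.5, 1.1]
finger_gap: 85.3
gripper_force: 0.0
```

Request:
{"method": "servo_tool", "body": {
  "commands": [
    {"delta_pos":[0,0,0],"yaw":0},
    {"delta_pos":[0,0,0],"yaw":0},
    {"delta_pos":[0,0,0],"yaw":0},
    {"delta_pos":[0,0,0],"yaw":0},
    {"delta_pos":[0,0,0],"yaw":0},
    {"delta_pos":[0,0,0],"yaw":0}
  ],
  "hand": 0,
  "force": 40
}}

```text
t: 4.53
tcp_pos: [573.3, 13.4, 35.2]
tool_rot: [[1.0, 0.018, 0.005], [0.018, -1.0, 0.011], [0.005, -0.011, -1.0]]
force: [-0.4, 2.2, 5.4]
finger_gap: 61.1
gripper_force: 42.3
```

Request:
{"method": "servo_tool", "body": {
  "commands": [
    {"delta_pos":[0,0,-0.2],"yaw":0},
    {"delta_pos":[0,0,-0.4],"yaw":0},
    {"delta_pos":[0,0,-0.7],"yaw":0},
    {"delta_pos":[0,0,-1],"yaw":0},
    {"delta_pos":[0,0,-1],"yaw":0}
  ]
}}

```text
t: 5.15
tcp_pos: [574.0, 11.5, 156.5]
tool_rot: [[1.0, 0.017, 0.008], [0.017, -1.0, 0.009], [0.008, -0.009, -1.0]]
force: [0.9, -0.3, -3.2]
finger_gap: 61.0
gripper_force: 45.1
```

Request:
{"method": "servo_tool", "body": {
  "commands": [
    {"delta_pos":[0.1,0.3,0],"yaw":0},
    {"delta_pos":[0.2,0.6,0],"yaw":0},
    {"delta_pos":[0.3,0.8,0],"yaw":0},
    {"delta_pos":[0.3,0.8,0],"yaw":0}
  ]
}}

```text
t: 5.65
tcp_pos: [608.7, -85.5, 150.0]
tool_rot: [[1.0, 0.015, -0.001], [0.015, -1.0, 0.009], [-0.001, -0.009, -1.0]]
force: [-0.3, 0.5, -3.4]
finger_gap: 61.1
gripper_force: 45.4
```

Request:
{"method": "servo_tool", "body": {
  "commands": [
    {"delta_pos":[0,0.3,0],"yaw":0},
    {"delta_pos":[0,0.56,0],"yaw":0},
    {"delta_pos":[0,0.56,0.3],"yaw":0},
    {"delta_pos":[0,0.56,0.7],"yaw":0},
    {"delta_pos":[0,0.56,0.7],"yaw":0}
  ]
}}

```text
t: 6.28
tcp_pos: [605.0, -148.4, 62.2]
tool_rot: [[1.0, 0.018, -0.01], [0.018, -1.0, 0.012], [-0.009, -0.012, -1.0]]
force: [-0.8, 1.3, -3.6]
finger_gap: 61.5
gripper_force: 45.5
```

```bash
python3 -c "
from h import *
s=robot.state();print(s['joints'],s['tcp_pos'],s['force'],s['wrist_torque'])"
```

```text
[-14.1  27.4 -12.   51.4   0.5 164.9] [ 605.  -148.4   62.2] [-0.8  1.3 -3.6] [ 0.   0.1 -0.1]
```

Request:
{"method": "servo_tool", "body": {
  "commands": [
    {"delta_pos":[0,0,0.12],"yaw":0},
    {"delta_pos":[0,0,0.2],"yaw":0},
    {"delta_pos":[0,0,0.23],"yaw":0},
    {"delta_pos":[0,0,0.245],"yaw":0},
    {"delta_pos":[0,0,0.255],"yaw":0},
    {"delta_pos":[0,0,0.255],"yaw":0},
    {"delta_pos":[0,0,0.255],"yaw":0}
  ]
}}

```text
t: 7.15
tcp_pos: [609.9, -149.9, 36.2]
tool_rot: [[1.0, 0.017, 0.0], [0.017, -1.0, 0.009], [0.0, -0.009, -1.0]]
force: [-0.2, 0.2, -3.8]
finger_gap: 61.0
gripper_force: 45.5
```

Request:
{"method": "servo_tool", "body": {
  "commands": [
    {"delta_pos":[0,0,0.02],"yaw":0},
    {"delta_pos":[0,0,0.04],"yaw":0},
    {"delta_pos":[0,0,0.05],"yaw":0},
    {"delta_pos":[0,0,0.05],"yaw":0}
  ]
}}

```text
t: 7.65
tcp_pos: [609.6, -149.8, 30.3]
tool_rot: [[1.0, 0.017, -0.0], [0.017, -1.0, 0.009], [-0.0, -0.009, -1.0]]
force: [-1.8, 0.8, 1.6]
finger_gap: 61.2
gripper_force: 46.3
```

Request:
{"method": "servo_tool", "body": {
  "commands": [
    {"delta_pos":[0,0,0],"yaw":0},
    {"delta_pos":[0,0,0],"yaw":0},
    {"delta_pos":[0,0,0],"yaw":0},
    {"delta_pos":[0,0,0],"yaw":0}
  ],
  "hand": 100
}}

```text
t: 8.15
tcp_pos: [609.9, -149.8, 30.1]
tool_rot: [[1.0, 0.017, 0.0], [0.017, -1.0, 0.009], [0.0, -0.009, -1.0]]
force: [-0.3, 0.7, 0.5]
finger_gap: 85.5
gripper_force: 0.0
```

Request:
{"method": "servo_tool", "body": {
  "commands": [
    {"delta_pos":[0,0,-0.3],"yaw":0},
    {"delta_pos":[0,0,-0.7],"yaw":0},
    {"delta_pos":[0,0,-1],"yaw":0},
    {"delta_pos":[0,0,-1],"yaw":0}
  ]
}}

```text
t: 8.65
tcp_pos: [612.2, -151.6, 153.7]
tool_rot: [[1.0, 0.017, 0.006], [0.017, -1.0, 0.008], [0.006, -0.008, -1.0]]
force: [0.3, -0.6, -0.7]
finger_gap: 85.3
gripper_force: 0.0
```

Request:
{"method": "servo_tool", "body": {
  "commands": [
    {"delta_pos":[0,-0.25,-0.3],"yaw":-0.2},
    {"delta_pos":[0,-0.5,-0.5],"yaw":-0.4},
    {"delta_pos":[0,-0.75,-0.5],"yaw":-0.6},
    {"delta_pos":[0,-1,-0.5],"yaw":-0.8},
    {"delta_pos":[0,-1,-0.5],"yaw":-1},
    {"delta_pos":[0,-1,-0.5],"yaw":-1}
  ]
}}

```text
t: 9.4
tcp_pos: [607.2, -31.1, 210.0]
tool_rot: [[0.695, 0.719, -0.002], [0.719, -0.695, 0.009], [0.005, -0.008, -1.0]]
force: [0.8, -0.4, 0.2]
finger_gap: 85.3
gripper_force: 0.0
```

Request:
{"method": "servo_tool", "body": {
  "commands": [
    {"delta_pos":[0.1,-0.2,0],"yaw":-0.2},
    {"delta_pos":[0.2,-0.4,0],"yaw":-0.4},
    {"delta_pos":[0.3,-0.7,0],"yaw":-0.6},
    {"delta_pos":[0.37,-0.93,0],"yaw":-0.8},
    {"delta_pos":[0.37,-0.93,0],"yaw":-1},
    {"delta_pos":[0.37,-0.93,0],"yaw":-1}
  ]
}}

```text
t: 10.15
tcp_pos: [558.0, 77.8, 211.6]
tool_rot: [[-0.013, 1.0, -0.001], [1.0, 0.013, 0.009], [0.009, -0.001, -1.0]]
force: [-0.4, 0.5, 0.3]
finger_gap: 85.4
gripper_force: 0.0
```

Request:
{"method": "servo_tool", "body": {
  "commands": [
    {"delta_pos":[0.4,-0.16,0],"yaw":0},
    {"delta_pos":[0.8,-0.32,0],"yaw":0},
    {"delta_pos":[0.8,-0.32,0],"yaw":0}
  ]
}}

```text
t: 10.52
tcp_pos: [517.3, 175.1, 212.8]
tool_rot: [[-0.016, 1.0, -0.001], [1.0, 0.016, 0.01], [0.01, -0.001, -1.0]]
force: [0.7, -0.7, 0.0]
finger_gap: 85.5
gripper_force: 0.0
```

Request:
{"method": "servo_tool", "body": {
  "commands": [
    {"delta_pos":[0.4,-0.16,0],"yaw":0},
    {"delta_pos":[0.8,-0.32,0],"yaw":0},
    {"delta_pos":[0.8,-0.32,0],"yaw":0}
  ]
}}

```text
t: 10.9
tcp_pos: [477.8, 270.0, 213.7]
tool_rot: [[-0.017, 1.0, -0.0], [1.0, 0.017, 0.01], [0.01, -0.0, -1.0]]
force: [0.7, -0.5, -0.3]
finger_gap: 85.5
gripper_force: 0.0
```

Request:
{"method": "servo_tool", "body": {
  "commands": [
    {"delta_pos":[0.4,-0.16,0],"yaw":0},
    {"delta_pos":[0.8,-0.32,0],"yaw":0},
    {"delta_pos":[0.8,-0.32,0],"yaw":0},
    {"delta_pos":[0.8,-0.32,0],"yaw":0}
  ]
}}

```text
t: 11.4
tcp_pos: [439.0, 362.5, 214.6]
tool_rot: [[-0.015, 1.0, -0.0], [1.0, 0.015, 0.008], [0.008, -0.0, -1.0]]
force: [-0.5, 0.1, -0.1]
finger_gap: 85.2
gripper_force: 0.0
```

```bash
python3 - <<'E'
from h import *
C=cal("wrist"); save("wrist","w2"); s=robot.state(); print(s["tcp_pos"],s["joints"])
print(proj("wrist",[[442,417,29],[444,317,29],[442,367,29]],C))
E
```

```text
[439.1 362.3 214.6] [ 39.3  14.8  -9.1  65.8   0.4 128.5]
[[280.1 122. ]
 [280.3 229.4]
 [279.1 178. ]]
```

View pics/w2.png

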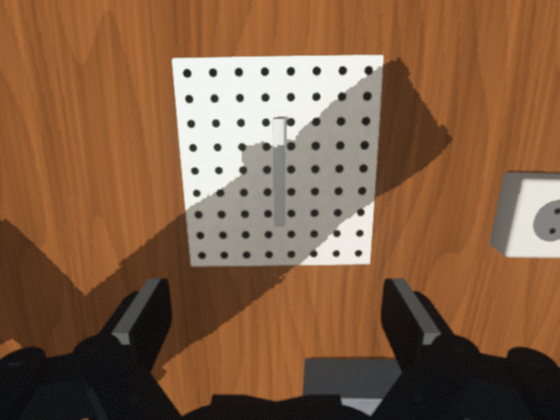

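```bash
python3 - <<'E'
from h import *
P=ray("wrist",[(174,58),(383,55),(372,264),(190,267)],5)[:,:2]; print(P,P.mean(0))
print(ray("wrist",[(280,119),(279,226)],29))
E
```

```text
[[346.3 470.2]
 [533.4 475.4]
 [542.2 269.9]
 [349.5 263.7]] [442.8 369.8]
[[441.9 419.3  29. ]
 [442.7 320.2  29. ]]
```

Request:
{"method": "servo_tool", "body": {
  "commands": [
    {"delta_pos":[0.06,0.03,0.4],"yaw":-0.016},
    {"delta_pos":[0.06,0.03,0.8],"yaw":-0.016},
    {"delta_pos":[0.06,0.03,0.8],"yaw":-0.016}
  ]
}}

```text
t: 11.82
tcp_pos: [439.8, 368.4, 115.5]
tool_rot: [[-0.027, 1.0, -0.006], [1.0, 0.027, 0.004], [0.004, -0.006, -1.0]]
force: [-0.6, -0.8, 0.9]
finger_gap: 85.5
gripper_force: 0.0
```

Request:
{"method": "servo_tool", "body": {
  "commands": [
    {"delta_pos":[0,0,0.4],"yaw":0},
    {"delta_pos":[0,0,0.7],"yaw":0},
    {"delta_pos":[0,0,0.84],"yaw":0},
    {"delta_pos":[0,0,0.84],"yaw":0},
    {"delta_pos":[0,0,0.84],"yaw":0}
  ]
}}

```text
t: 12.45
tcp_pos: [443.0, 373.9, 20.1]
tool_rot: [[-0.029, 1.0, 0.002], [1.0, 0.029, 0.011], [0.011, 0.002, -1.0]]
force: [0.1, 0.3, 1.1]
finger_gap: 85.4
gripper_force: 0.0
```

Request:
{"method": "servo_tool", "body": {
  "commands": [
    {"delta_pos":[-0.03,0,0.05],"yaw":0},
    {"delta_pos":[-0.03,0,0.085],"yaw":0},
    {"delta_pos":[-0.03,0,0.085],"yaw":0},
    {"delta_pos":[-0.03,0,0.085],"yaw":0}
  ]
}}

```text
t: 12.95
tcp_pos: [441.6, 369.5, 7.9]
tool_rot: [[-0.03, 1.0, -0.0], [1.0, 0.03, 0.009], [0.009, 0.0, -1.0]]
force: [-0.4, -0.8, -0.2]
finger_gap: 85.8
gripper_force: 0.0
```

Request:
{"method": "servo_tool", "body": {
  "commands": [
    {"delta_pos":[0,0,0],"yaw":0},
    {"delta_pos":[0,0,0],"yaw":0},
    {"delta_pos":[0,0,0],"yaw":0},
    {"delta_pos":[0,0,0],"yaw":0},
    {"delta_pos":[0,0,0],"yaw":0},
    {"delta_pos":[0,0,0],"yaw":0},
    {"delta_pos":[0,0,0],"yaw":0},
    {"delta_pos":[0,0,0],"yaw":0},
    {"delta_pos":[0,0,0],"yaw":0}
  ],
  "hand": 0,
  "force": 80
}}

```text
t: 14.08
tcp_pos: [441.7, 369.6, 8.2]
tool_rot: [[-0.03, 1.0, -0.0], [1.0, 0.03, 0.01], [0.01, 0.0, -1.0]]
force: [-1.2, -1.8, 5.2]
finger_gap: 8.2
gripper_force: 79.8
```

Request:
{"method": "servo_tool", "body": {
  "commands": [
    {"delta_pos":[0,0,-0.15],"yaw":0},
    {"delta_pos":[0,0,-0.4],"yaw":0},
    {"delta_pos":[0,0,-0.7],"yaw":0},
    {"delta_pos":[0,0,-1],"yaw":0},
    {"delta_pos":[0,0,-1],"yaw":0}
  ]
}}

```text
t: 14.7
tcp_pos: [443.5, 369.8, 131.2]
tool_rot: [[-0.03, 1.0, 0.004], [0.999, 0.03, 0.013], [0.013, 0.005, -1.0]]
force: [1.4, 0.1, -3.9]
finger_gap: 8.1
gripper_force: 78.8
```

Request:
{"method": "servo_tool", "body": {
  "commands": [
    {"delta_pos":[-0.2,0.06,0],"yaw":0.01},
    {"delta_pos":[-0.5,0.16,0],"yaw":0.03},
    {"delta_pos":[-0.8,0.26,0],"yaw":0.056},
    {"delta_pos":[-0.96,0.31,0],"yaw":0.056}
  ]
}}

```text
t: 15.2
tcp_pos: [481.6, 252.3, 125.2]
tool_rot: [[0.015, 1.0, -0.003], [1.0, -0.015, 0.008], [0.008, -0.003, -1.0]]
force: [-0.5, -0.3, -4.4]
finger_gap: 8.3
gripper_force: 78.6
```

Request:
{"method": "servo_tool", "body": {
  "commands": [
    {"delta_pos":[-0.3,0.1,0],"yaw":0},
    {"delta_pos":[-0.6,0.2,0],"yaw":0},
    {"delta_pos":[-0.96,0.31,0],"yaw":0},
    {"delta_pos":[-0.96,0.31,0],"yaw":0}
  ]
}}

```text
t: 15.7
tcp_pos: [517.9, 136.2, 124.8]
tool_rot: [[0.018, 1.0, -0.001], [1.0, -0.018, 0.009], [0.009, -0.002, -1.0]]
force: [0.3, 0.6, -4.6]
finger_gap: 8.0
gripper_force: 78.7
```

Request:
{"method": "servo_tool", "body": {
  "commands": [
    {"delta_pos":[-0.3,0.1,0],"yaw":0},
    {"delta_pos":[-0.6,0.2,0],"yaw":0},
    {"delta_pos":[-0.8,0.25,0],"yaw":0},
    {"delta_pos":[-0.9,0.3,0],"yaw":0},
    {"delta_pos":[-0.9,0.3,0],"yaw":0},
    {"delta_pos":[-0.9,0.3,0],"yaw":0}
  ]
}}

```text
t: 16.45
tcp_pos: [552.0, 31.2, 124.5]
tool_rot: [[0.013, 1.0, -0.001], [1.0, -0.013, 0.01], [0.01, -0.001, -1.0]]
force: [0.3, 0.2, -4.4]
finger_gap: 8.1
gripper_force: 78.7
```

Request:
{"method": "servo_tool", "body": {
  "commands": [
    {"delta_pos":[-0.03,0.04,0.1],"yaw":0.005},
    {"delta_pos":[-0.03,0.04,0.25],"yaw":0.005},
    {"delta_pos":[-0.03,0.04,0.35],"yaw":0.005},
    {"delta_pos":[-0.03,0.04,0.4],"yaw":0.005},
    {"delta_pos":[-0.03,0.04,0.4],"yaw":0.005},
    {"delta_pos":[-0.03,0.04,0.4],"yaw":0.005}
  ]
}}

```text
t: 17.2
tcp_pos: [557.6, 27.0, 77.2]
tool_rot: [[0.018, 1.0, 0.001], [1.0, -0.018, 0.009], [0.009, 0.001, -1.0]]
force: [0.3, -0.3, -4.8]
finger_gap: 8.4
gripper_force: 78.6
```

```bash
python3 - <<'E'
from h import *
im=grab_frame("scene"); t=grab_frame("top")
o=np.zeros((600,800,3),np.uint8); o[:,:400]=cv2.resize(im[160:310,250:400],(400,400))[:600] if 0 else cv2.copyMakeBorder(cv2.resize(im[160:310,250:400],(400,400)),0,200,0,0,cv2.BORDER_CONSTANT)
o[:400,400:]=cv2.resize(t[130:250,170:290],(400,400))
cv2.imwrite("pics/p3.png",o[:400,:,::-1])
E
```

```text
(no output)
```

View pics/p3.png

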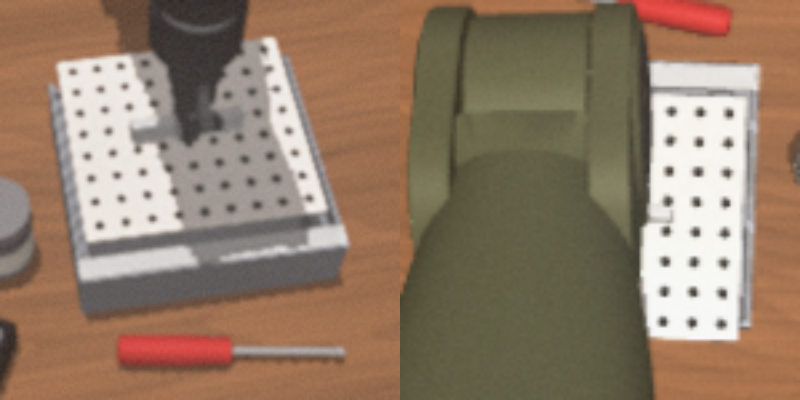

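Request:
{"method": "servo_tool", "body": {
  "commands": [
    {"delta_pos":[0,0,0.06],"yaw":0},
    {"delta_pos":[0,0,0.11],"yaw":0},
    {"delta_pos":[0,0,0.14],"yaw":0},
    {"delta_pos":[0,0,0.155],"yaw":0},
    {"delta_pos":[0,0,0.155],"yaw":0},
    {"delta_pos":[0,0,0.155],"yaw":0}
  ]
}}

```text
t: 18.05
tcp_pos: [557.3, 27.1, 58.2]
tool_rot: [[0.018, 1.0, 0.0], [1.0, -0.018, 0.009], [0.009, 0.0, -1.0]]
force: [-0.0, -0.6, -5.3]
finger_gap: 8.1
gripper_force: 78.7
```

Request:
{"method": "servo_tool", "body": {
  "commands": [
    {"delta_pos":[0,0,0.015],"yaw":0},
    {"delta_pos":[0,0,0.03],"yaw":0},
    {"delta_pos":[0,0,0.03],"yaw":0}
  ]
}}

```text
t: 18.42
tcp_pos: [558.0, 27.1, 55.9]
tool_rot: [[0.018, 1.0, 0.002], [1.0, -0.018, 0.009], [0.009, 0.001, -1.0]]
force: [-0.8, -0.7, 9.4]
finger_gap: 8.4
gripper_force: 81.8
```

Request:
{"method": "servo_tool", "body": {
  "commands": [
    {"delta_pos":[0,0,0],"yaw":0},
    {"delta_pos":[0,0,0],"yaw":0},
    {"delta_pos":[0,0,0],"yaw":0},
    {"delta_pos":[0,0,0],"yaw":0},
    {"delta_pos":[0,0,0],"yaw":0}
  ],
  "hand": 25,
  "force": 20
}}

```text
t: 19.05
tcp_pos: [557.1, 27.1, 54.4]
tool_rot: [[0.018, 1.0, -0.0], [1.0, -0.018, 0.009], [0.009, -0.0, -1.0]]
force: [-0.1, 0.3, 0.3]
finger_gap: 21.5
gripper_force: 0.0
```

```bash
python3 - <<'E'
from h import *
im=grab_frame("scene"); w=grab_frame("wrist")
o=np.zeros((400,800,3),np.uint8); o[:,:400]=cv2.resize(im[160:310,250:400],(400,400)); o[:300,400:]=cv2.resize(w,(400,300))
cv2.imwrite("pics/p4.png",o[:,:,::-1])
E
```

```text
(no output)
```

View pics/p4.png

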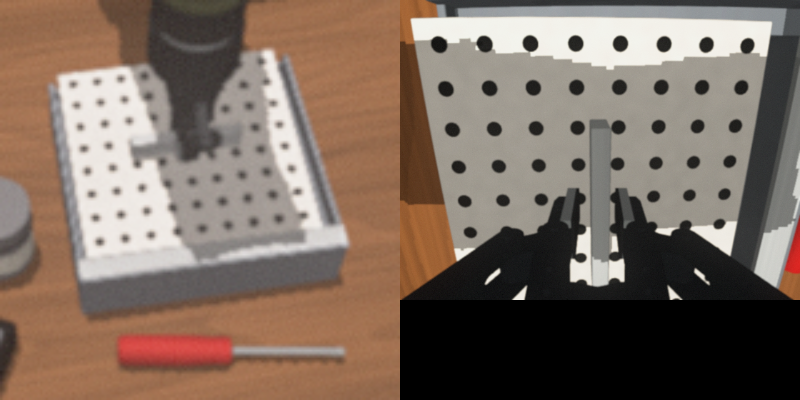

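Request:
{"method": "servo_tool", "body": {
  "commands": [
    {"delta_pos":[0,0.03,0.02],"yaw":0},
    {"delta_pos":[0,0.06,0.03],"yaw":0},
    {"delta_pos":[0,0.09,0.03],"yaw":0},
    {"delta_pos":[0,0.12,0.03],"yaw":0},
    {"delta_pos":[0,0.15,0.03],"yaw":0},
    {"delta_pos":[0,0.18,0.03],"yaw":0},
    {"delta_pos":[0,0.2,0.03],"yaw":0},
    {"delta_pos":[0,0.22,0.03],"yaw":0},
    {"delta_pos":[0,0.22,0.03],"yaw":0}
  ]
}}

```text
t: 20.27
tcp_pos: [582.6, 26.7, 50.4]
tool_rot: [[0.018, 1.0, -0.002], [1.0, -0.018, 0.009], [0.009, -0.002, -1.0]]
force: [-4.9, -0.4, 1.2]
finger_gap: 21.2
gripper_force: 2.0
```

```bash
python3 - <<'E'
from h import *
im=grab_frame("scene"); w=grab_frame("wrist"); print(robot.state()["tcp_pos"],robot.state()["force"])
o=np.zeros((400,800,3),np.uint8); o[:,:400]=cv2.resize(im[160:310,250:400],(400,400)); o[:300,400:]=cv2.resize(w,(400,300))
cv2.imwrite("pics/p5.png",o[:,:,::-1])
E
```

```text
[582.6  26.7  50.4] [-4.1  0.4  0.8]
```

View pics/p5.png

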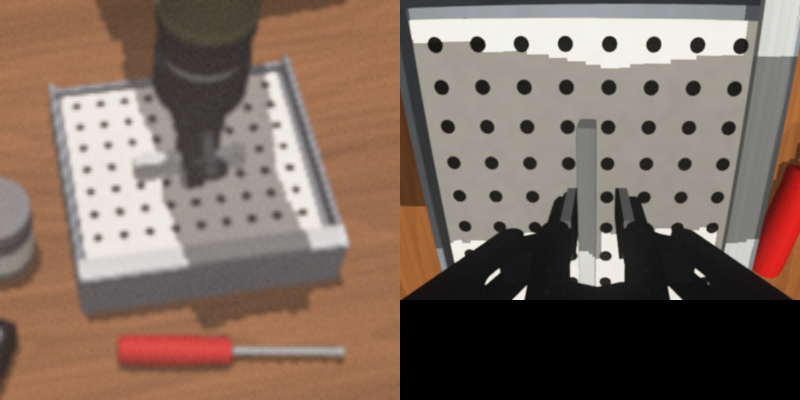

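Request:
{"method": "servo_tool", "body": {
  "commands": [
    {"delta_pos":[0,-0.04,0],"yaw":0},
    {"delta_pos":[0,-0.045,0],"yaw":0},
    {"delta_pos":[0,-0.045,-0.3],"yaw":0},
    {"delta_pos":[0,-0.045,-0.7],"yaw":0},
    {"delta_pos":[0,-0.045,-1],"yaw":0},
    {"delta_pos":[0,-0.045,-1],"yaw":0}
  ]
}}

```text
t: 21.12
tcp_pos: [581.1, 25.7, 174.7]
tool_rot: [[0.018, 1.0, 0.007], [1.0, -0.018, 0.01], [0.01, 0.007, -1.0]]
force: [1.1, -0.1, 0.8]
finger_gap: 21.2
gripper_force: 0.0
```

Request:
{"method": "servo_tool", "body": {
  "commands": [
    {"delta_pos":[0,0,-0.3],"yaw":0},
    {"delta_pos":[0,0,-0.5],"yaw":0},
    {"delta_pos":[0,0,-0.5],"yaw":0},
    {"delta_pos":[0,0,-0.5],"yaw":0}
  ],
  "hand": 100
}}

```text
t: 21.62
tcp_pos: [577.6, 25.1, 229.4]
tool_rot: [[0.018, 1.0, -0.002], [1.0, -0.018, 0.009], [0.009, -0.002, -1.0]]
force: [0.3, 0.2, -1.9]
finger_gap: 85.5
gripper_force: 0.0
```

```bash
python3 - <<'E'
from h import *
im=save("wrist","w6"); print(robot.state()["tcp_pos"])
C=cal("wrist")
cv2.imwrite("/tmp/x.png",im)
th=np.radians(-.9);R=np.array([[np.cos(th),-np.sin(th)],[np.sin(th),np.cos(th)]])
print("pred plate corners",proj("wrist",[[*(R@[x,y]+[577,27.2]),45] for x in(-95,95) for y in (-103,103)],C))
t=save("top","t6")
wlook(["jar_a","bottle_a","plate"],"top",z=75)
E
```

```text
[577.3  25.1 229.2]
pred plate corners [[181.1 282. ]
 [161.8  61.2]
 [371.4 281.8]
 [389.6  60.5]]
jar_a [360. 155. 387. 183.] 0.83 w [ 629.4 -337.3]
jar_a [366. 111. 395. 139.] 0.8 w [ 747.5 -358. ]
jar_a [290. 163. 312. 192.] 0.58 w [ 603.1 -147.7]
bottle_a [359. 196. 384. 222.] 0.93 w [ 524.5 -333.1]
bottle_a [412. 150. 443. 175.] 0.84 w [ 651.6 -481.7]
bottle_a [357. 230. 386. 250.] 0.6 w [ 445.6 -334.2]
bottle_a [324. 227. 347. 248.] 0.57 w [ 450.3 -239.3]
plate [236. 158. 273. 228.] 0.96 w [561.4 -29.4]
```

View pics/w6.png

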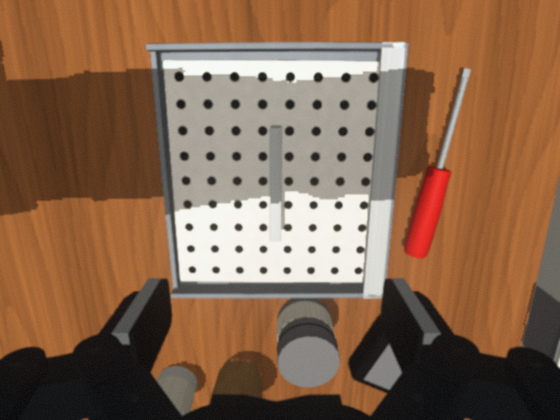

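Request:
{"method": "servo_tool", "body": {
  "commands": [
    {"delta_pos":[-0.37,0.08,0],"yaw":0},
    {"delta_pos":[-0.73,0.15,0.2],"yaw":0},
    {"delta_pos":[-0.73,0.15,0.4],"yaw":0}
  ]
}}

```text
t: 22.3
tcp_pos: [595.1, -65.2, 181.3]
tool_rot: [[0.022, 1.0, 0.001], [1.0, -0.022, 0.009], [0.009, 0.001, -1.0]]
force: [0.4, 0.8, 0.6]
finger_gap: 85.5
gripper_force: 0.0
```

Request:
{"method": "servo_tool", "body": {
  "commands": [
    {"delta_pos":[-0.37,0.08,0.2],"yaw":0},
    {"delta_pos":[-0.72,0.14,0.4],"yaw":0},
    {"delta_pos":[-0.72,0.14,0.5],"yaw":0},
    {"delta_pos":[-0.72,0.14,0.5],"yaw":0}
  ]
}}

```text
t: 22.8
tcp_pos: [608.6, -148.0, 119.9]
tool_rot: [[0.018, 1.0, -0.003], [1.0, -0.018, 0.011], [0.011, -0.003, -1.0]]
force: [-0.1, -0.8, 0.1]
finger_gap: 85.5
gripper_force: 0.0
```

```bash
python3 - <<'E'
from h import *
print(robot.state()["tcp_pos"]); C=cal("wrist")
im,_=wlook(["jar_a"],z=75); print(proj("wrist",[[609.7,-149.8,75]],C)); wlook(["jar_a"],"top",z=75)
E
```

```text
[ 608.6 -148.   119.9]
jar_a [219. 165. 329. 295.] 0.72 w [ 607.7 -140.6]
jar_a [281. 378. 345. 402.] 0.63 w [ 630.7 -250.5]
[[277.9 245.9]]
jar_a [360. 153. 388. 184.] 0.84 w [ 631.8 -339.9]
jar_a [368. 112. 395. 140.] 0.57 w [ 745.9 -359.6]
```

Request:
{"method": "servo_tool", "body": {
  "commands": [
    {"delta_pos":[-0.015,0.01,0.3],"yaw":0},
    {"delta_pos":[-0.015,0.01,0.55],"yaw":0},
    {"delta_pos":[-0.015,0.01,0.66],"yaw":0},
    {"delta_pos":[-0.015,0.01,0.66],"yaw":0}
  ]
}}

```text
t: 23.5
tcp_pos: [610.7, -149.1, 41.9]
tool_rot: [[0.017, 1.0, -0.001], [1.0, -0.017, 0.01], [0.01, -0.001, -1.0]]
force: [0.2, -0.5, 0.3]
finger_gap: 85.2
gripper_force: 0.0
```

Request:
{"method": "servo_tool", "body": {
  "commands": [
    {"delta_pos":[0,0,0],"yaw":0},
    {"delta_pos":[0,0,0],"yaw":0},
    {"delta_pos":[0,0,0],"yaw":0},
    {"delta_pos":[0,0,0],"yaw":0},
    {"delta_pos":[0,0,0],"yaw":0},
    {"delta_pos":[0,0,0],"yaw":0}
  ],
  "hand": 0,
  "force": 40
}}

```text
t: 24.25
tcp_pos: [611.0, -149.8, 43.7]
tool_rot: [[0.018, 1.0, 0.001], [1.0, -0.018, 0.009], [0.009, 0.0, -1.0]]
force: [-4.2, 0.9, 6.0]
finger_gap: 61.0
gripper_force: 43.7
```

Request:
{"method": "servo_tool", "body": {
  "commands": [
    {"delta_pos":[0,0,-0.2],"yaw":0},
    {"delta_pos":[0,0,-0.5],"yaw":0},
    {"delta_pos":[0,0,-0.8],"yaw":0},
    {"delta_pos":[0,0,-1],"yaw":0},
    {"delta_pos":[0,0,-1],"yaw":0}
  ]
}}

```text
t: 24.88
tcp_pos: [612.8, -151.2, 164.8]
tool_rot: [[0.018, 1.0, 0.005], [1.0, -0.018, 0.008], [0.008, 0.005, -1.0]]
force: [0.4, -0.0, -3.3]
finger_gap: 60.7
gripper_force: 45.1
```

Request:
{"method": "servo_tool", "body": {
  "commands": [
    {"delta_pos":[0.3,-0.12,0],"yaw":0},
    {"delta_pos":[0.6,-0.24,0],"yaw":0},
    {"delta_pos":[0.92,-0.35,0],"yaw":0},
    {"delta_pos":[0.92,-0.35,0],"yaw":0}
  ]
}}

```text
t: 25.38
tcp_pos: [569.0, -37.1, 161.7]
tool_rot: [[0.015, 1.0, -0.003], [1.0, -0.015, 0.01], [0.01, -0.003, -1.0]]
force: [1.3, -0.4, -3.5]
finger_gap: 61.1
gripper_force: 45.3
```

Request:
{"method": "servo_tool", "body": {
  "commands": [
    {"delta_pos":[0.3,-0.12,0],"yaw":0},
    {"delta_pos":[0.6,-0.24,0],"yaw":0},
    {"delta_pos":[0.92,-0.35,0],"yaw":0},
    {"delta_pos":[0.92,-0.35,0.2],"yaw":0},
    {"delta_pos":[0.92,-0.35,0.4],"yaw":0},
    {"delta_pos":[0.92,-0.35,0.4],"yaw":0},
    {"delta_pos":[0.92,-0.35,0.4],"yaw":0}
  ]
}}

```text
t: 26.25
tcp_pos: [531.3, 71.6, 116.4]
tool_rot: [[0.019, 1.0, -0.0], [1.0, -0.019, 0.009], [0.009, -0.0, -1.0]]
force: [-0.2, 0.7, -3.3]
finger_gap: 60.7
gripper_force: 45.3
```

Request:
{"method": "servo_tool", "body": {
  "commands": [
    {"delta_pos":[0,-0.035,0.1],"yaw":0},
    {"delta_pos":[0,-0.035,0.17],"yaw":0},
    {"delta_pos":[0,-0.035,0.2],"yaw":0},
    {"delta_pos":[0,-0.035,0.215],"yaw":0},
    {"delta_pos":[0,-0.035,0.225],"yaw":0},
    {"delta_pos":[0,-0.035,0.225],"yaw":0}
  ]
}}

```text
t: 27.0
tcp_pos: [526.9, 72.4, 89.3]
tool_rot: [[0.018, 1.0, 0.0], [1.0, -0.018, 0.009], [0.009, -0.0, -1.0]]
force: [0.3, 0.7, -3.3]
finger_gap: 60.8
gripper_force: 45.3
```

Request:
{"method": "servo_tool", "body": {
  "commands": [
    {"delta_pos":[0,0,0.012],"yaw":0},
    {"delta_pos":[0,0,0.025],"yaw":0},
    {"delta_pos":[0,0,0.025],"yaw":0}
  ]
}}

```text
t: 27.38
tcp_pos: [527.1, 72.5, 88.7]
tool_rot: [[0.018, 1.0, 0.001], [1.0, -0.018, 0.01], [0.01, 0.001, -1.0]]
force: [-7.2, -1.1, 18.6]
finger_gap: 61.1
gripper_force: 47.6
```

Request:
{"method": "servo_tool", "body": {
  "commands": [
    {"delta_pos":[0,0,0],"yaw":0},
    {"delta_pos":[0,0,0],"yaw":0},
    {"delta_pos":[0,0,0],"yaw":0},
    {"delta_pos":[0,0,0],"yaw":0}
  ],
  "hand": 100
}}

```text
t: 27.88
tcp_pos: [526.7, 72.4, 85.9]
tool_rot: [[0.018, 1.0, -0.0], [1.0, -0.018, 0.009], [0.009, -0.001, -1.0]]
force: [-0.2, -0.5, -0.6]
finger_gap: 85.4
gripper_force: 0.0
```

Request:
{"method": "servo_tool", "body": {
  "commands": [
    {"delta_pos":[0,0,-0.3],"yaw":0},
    {"delta_pos":[0,0,-0.6],"yaw":0},
    {"delta_pos":[0,0,-0.9],"yaw":0},
    {"delta_pos":[0,0,-1],"yaw":0}
  ]
}}

```text
t: 28.38
tcp_pos: [528.1, 71.4, 208.3]
tool_rot: [[0.018, 1.0, 0.003], [1.0, -0.018, 0.01], [0.01, 0.003, -1.0]]
force: [0.3, -0.9, -0.5]
finger_gap: 85.5
gripper_force: 0.0
```

Request:
{"method": "servo_tool", "body": {
  "commands": [
    {"delta_pos":[-0.43,0.12,0],"yaw":0},
    {"delta_pos":[-0.86,0.24,0],"yaw":0},
    {"delta_pos":[-0.86,0.24,0],"yaw":0}
  ]
}}

```text
t: 28.75
tcp_pos: [553.8, -35.3, 203.9]
tool_rot: [[0.023, 1.0, -0.001], [1.0, -0.023, 0.009], [0.009, -0.002, -1.0]]
force: [-0.4, -0.0, 0.1]
finger_gap: 85.3
gripper_force: 0.0
```

Request:
{"method": "servo_tool", "body": {
  "commands": [
    {"delta_pos":[-0.43,0.12,0],"yaw":0},
    {"delta_pos":[-0.86,0.24,0],"yaw":0},
    {"delta_pos":[-0.86,0.24,0],"yaw":0}
  ]
}}

```text
t: 29.12
tcp_pos: [580.7, -138.3, 202.9]
tool_rot: [[0.022, 1.0, -0.001], [1.0, -0.022, 0.009], [0.009, -0.002, -1.0]]
force: [0.3, 1.1, -0.5]
finger_gap: 85.5
gripper_force: 0.0
```

Request:
{"method": "servo_tool", "body": {
  "commands": [
    {"delta_pos":[-0.43,0.12,0],"yaw":0},
    {"delta_pos":[-0.86,0.24,0],"yaw":0},
    {"delta_pos":[-0.86,0.24,0],"yaw":0}
  ]
}}

```text
t: 29.5
tcp_pos: [607.6, -241.1, 201.8]
tool_rot: [[0.021, 1.0, -0.001], [1.0, -0.021, 0.01], [0.01, -0.001, -1.0]]
force: [0.6, 0.7, -0.4]
finger_gap: 85.6
gripper_force: 0.0
```

Request:
{"method": "servo_tool", "body": {
  "commands": [
    {"delta_pos":[-0.43,0.12,0],"yaw":0},
    {"delta_pos":[-0.8,0.22,0],"yaw":0},
    {"delta_pos":[-0.8,0.22,0],"yaw":0},
    {"delta_pos":[-0.8,0.22,0],"yaw":0}
  ]
}}

```text
t: 30.0
tcp_pos: [632.0, -334.0, 201.6]
tool_rot: [[0.017, 1.0, -0.001], [1.0, -0.017, 0.011], [0.011, -0.002, -1.0]]
force: [0.2, 0.9, 0.8]
finger_gap: 85.7
gripper_force: 0.0
```

```bash
python3 - <<'E'
from h import *
print(robot.state()["tcp_pos"]); C=cal("wrist")
im,_=wlook(["jar_a","bottle_a"],z=75); print(proj("wrist",[[635,-340,75]],C)); wlook(["jar_a"],"top",z=100)
cv2.imwrite("pics/w7.png",im[:,:,::-1])
E
```

```text
[ 632.  -334.   201.6]
jar_a [373. 181. 470. 274.] 0.97 w [ 745.7 -357.4]
jar_a [257. 200. 338. 293.] 0.58 w [ 648.5 -371.8]
bottle_a [ 91. 158. 200. 258.] 0.9 w [ 531.4 -337.3]
bottle_a [  2. 164. 114. 253.] 0.79 w [ 461.6 -336.9]
bottle_a [  0.  42.  84. 112.] 0.74 w [ 468.6 -240. ]
bottle_a [276. 298. 335. 400.] 0.74 w [ 655.5 -469.1]
[[280.1 208.9]]
jar_a [202. 189. 228. 219.] 0.96 w [528.6  68.6]
jar_a [366. 112. 395. 141.] 0.83 w [ 737.  -350.8]
jar_a [373. 154. 391. 180.] 0.59 w [ 632.1 -354.8]
```

View pics/w7.png

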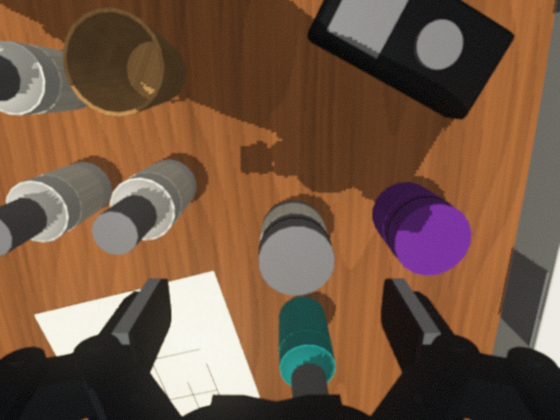

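```bash
python3 - <<'E'
from h import *
C=cal("wrist"); print(ray("wrist",[(297,257)],75,C), ray("wrist",[(118,231)],130,C))
E
```

```text
[[ 648.6 -382.3   75. ]] [[ 532.7 -337.   130. ]]
```

Request:
{"method": "servo_tool", "body": {
  "commands": [
    {"delta_pos":[-0.2,0.07,0],"yaw":0},
    {"delta_pos":[-0.4,0.145,0.3],"yaw":0},
    {"delta_pos":[-0.4,0.145,0.6],"yaw":0},
    {"delta_pos":[-0.4,0.145,0.67],"yaw":0},
    {"delta_pos":[-0.4,0.145,0.67],"yaw":0}
  ]
}}

```text
t: 30.88
tcp_pos: [648.6, -383.2, 121.7]
tool_rot: [[0.018, 1.0, -0.001], [1.0, -0.018, 0.01], [0.01, -0.001, -1.0]]
force: [1.1, -0.1, -0.0]
finger_gap: 85.1
gripper_force: 0.0
```

```bash
python3 - <<'E'
from h import *
print(robot.state()["tcp_pos"]); C=cal("wrist")
im,_=wlook(["jar_a"],z=75); print(proj("wrist",[[648.5,-382,75]],C)); cv2.imwrite("pics/w8.png",im[:,:,::-1])
E
```

```text
[ 648.6 -383.2  121.7]
jar_a [381. 139. 525. 266.] 0.7 w [ 745.2 -362.2]
[[275.6 239.7]]
```

View pics/w8.png

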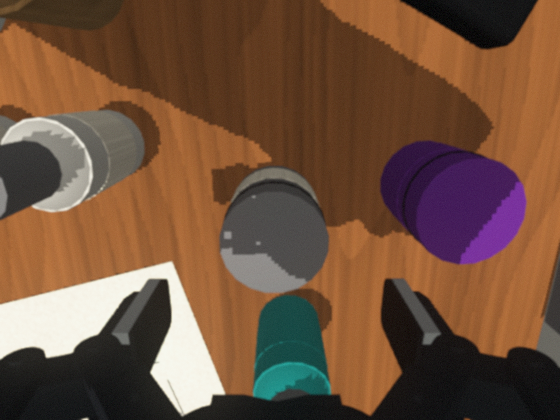

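Request:
{"method": "servo_tool", "body": {
  "commands": [
    {"delta_pos":[0.015,0,0.3],"yaw":0},
    {"delta_pos":[0.015,0,0.55],"yaw":0},
    {"delta_pos":[0.015,0,0.665],"yaw":0},
    {"delta_pos":[0.015,0,0.665],"yaw":0}
  ]
}}

```text
t: 31.48
tcp_pos: [648.7, -381.1, 41.9]
tool_rot: [[0.018, 1.0, -0.0], [1.0, -0.018, 0.01], [0.01, -0.001, -1.0]]
force: [-0.2, 0.1, 1.1]
finger_gap: 85.6
gripper_force: 0.0
```

Request:
{"method": "servo_tool", "body": {
  "commands": [
    {"delta_pos":[0,0,0],"yaw":0},
    {"delta_pos":[0,0,0],"yaw":0},
    {"delta_pos":[0,0,0],"yaw":0},
    {"delta_pos":[0,0,0],"yaw":0},
    {"delta_pos":[0,0,0],"yaw":0},
    {"delta_pos":[0,0,0],"yaw":0}
  ],
  "hand": 0
}}

```text
t: 32.22
tcp_pos: [649.7, -382.2, 44.0]
tool_rot: [[0.018, 1.0, 0.002], [1.0, -0.018, 0.007], [0.007, 0.002, -1.0]]
force: [-1.2, -0.4, 6.0]
finger_gap: 60.8
gripper_force: 44.8
```

Request:
{"method": "servo_tool", "body": {
  "commands": [
    {"delta_pos":[0,0,-0.2],"yaw":0},
    {"delta_pos":[0,0,-0.5],"yaw":0},
    {"delta_pos":[0,0,-0.8],"yaw":0},
    {"delta_pos":[0,0,-1],"yaw":0},
    {"delta_pos":[0,0,-1],"yaw":0}
  ]
}}

```text
t: 32.85
tcp_pos: [650.2, -383.3, 164.5]
tool_rot: [[0.018, 1.0, 0.004], [1.0, -0.018, 0.007], [0.007, 0.004, -1.0]]
force: [-0.2, 0.0, -2.8]
finger_gap: 60.8
gripper_force: 44.8
```

Request:
{"method": "servo_tool", "body": {
  "commands": [
    {"delta_pos":[0.3,-0.1,0],"yaw":0},
    {"delta_pos":[0.6,-0.2,0],"yaw":0},
    {"delta_pos":[0.76,-0.27,0],"yaw":0}
  ]
}}

```text
t: 33.22
tcp_pos: [616.5, -288.4, 160.5]
tool_rot: [[0.017, 1.0, -0.003], [1.0, -0.017, 0.011], [0.011, -0.003, -1.0]]
force: [0.5, 0.2, -3.1]
finger_gap: 60.6
gripper_force: 45.1
```

Request:
{"method": "servo_tool", "body": {
  "commands": [
    {"delta_pos":[0.3,-0.1,0],"yaw":0},
    {"delta_pos":[0.6,-0.2,0],"yaw":0},
    {"delta_pos":[0.76,-0.27,0],"yaw":0}
  ]
}}

```text
t: 33.6
tcp_pos: [585.6, -196.7, 161.6]
tool_rot: [[0.017, 1.0, -0.003], [1.0, -0.017, 0.011], [0.011, -0.003, -1.0]]
force: [0.8, -0.5, -3.1]
finger_gap: 60.6
gripper_force: 45.1
```

Request:
{"method": "servo_tool", "body": {
  "commands": [
    {"delta_pos":[0.3,-0.1,0],"yaw":0},
    {"delta_pos":[0.6,-0.2,0],"yaw":0},
    {"delta_pos":[0.76,-0.27,0],"yaw":0}
  ]
}}

```text
t: 33.98
tcp_pos: [555.0, -105.4, 162.9]
tool_rot: [[0.017, 1.0, -0.002], [1.0, -0.017, 0.01], [0.01, -0.003, -1.0]]
force: [0.2, 0.1, -3.5]
finger_gap: 61.1
gripper_force: 45.1
```

Request:
{"method": "servo_tool", "body": {
  "commands": [
    {"delta_pos":[0.3,-0.1,0],"yaw":0},
    {"delta_pos":[0.6,-0.2,0],"yaw":0},
    {"delta_pos":[0.76,-0.27,0],"yaw":0},
    {"delta_pos":[0.76,-0.27,0.2],"yaw":0},
    {"delta_pos":[0.76,-0.27,0.4],"yaw":0},
    {"delta_pos":[0.76,-0.27,0.4],"yaw":0},
    {"delta_pos":[0.76,-0.27,0.4],"yaw":0}
  ]
}}

```text
t: 34.85
tcp_pos: [526.2, -15.2, 117.6]
tool_rot: [[0.019, 1.0, 0.0], [1.0, -0.019, 0.009], [0.009, 0.0, -1.0]]
force: [0.6, 0.9, -2.9]
finger_gap: 61.1
gripper_force: 45.1
```

Request:
{"method": "servo_tool", "body": {
  "commands": [
    {"delta_pos":[0,0,0.12],"yaw":0},
    {"delta_pos":[0,0,0.2],"yaw":0},
    {"delta_pos":[0,0,0.23],"yaw":0},
    {"delta_pos":[0,0,0.245],"yaw":0},
    {"delta_pos":[0,0,0.255],"yaw":0},
    {"delta_pos":[0,0,0.255],"yaw":0}
  ]
}}

```text
t: 35.6
tcp_pos: [524.9, -14.6, 88.9]
tool_rot: [[0.018, 1.0, -0.001], [1.0, -0.018, 0.009], [0.009, -0.001, -1.0]]
force: [-11.2, 0.2, 22.5]
finger_gap: 60.7
gripper_force: 47.7
```

Request:
{"method": "servo_tool", "body": {
  "commands": [
    {"delta_pos":[0,0,0],"yaw":0},
    {"delta_pos":[0,0,0],"yaw":0},
    {"delta_pos":[0,0,0],"yaw":0},
    {"delta_pos":[0,0,0],"yaw":0}
  ],
  "hand": 100
}}

```text
t: 36.1
tcp_pos: [525.8, -14.6, 86.3]
tool_rot: [[0.018, 1.0, -0.0], [1.0, -0.018, 0.009], [0.009, -0.001, -1.0]]
force: [0.4, 0.1, 0.0]
finger_gap: 85.4
gripper_force: 0.0
```

Request:
{"method": "servo_tool", "body": {
  "commands": [
    {"delta_pos":[0,0,-0.3],"yaw":0},
    {"delta_pos":[0,0,-0.6],"yaw":0},
    {"delta_pos":[0,0,-0.9],"yaw":0},
    {"delta_pos":[0,0,-1],"yaw":0}
  ]
}}

```text
t: 36.6
tcp_pos: [527.1, -15.8, 208.6]
tool_rot: [[0.018, 1.0, 0.003], [1.0, -0.018, 0.009], [0.009, 0.003, -1.0]]
force: [-0.2, 0.2, -0.2]
finger_gap: 85.4
gripper_force: 0.0
```

Request:
{"method": "servo_tool", "body": {
  "commands": [
    {"delta_pos":[-0.44,0.02,-0.1],"yaw":0},
    {"delta_pos":[-0.88,0.03,-0.2],"yaw":0},
    {"delta_pos":[-0.88,0.03,-0.2],"yaw":0}
  ]
}}

```text
t: 36.98
tcp_pos: [527.6, -124.6, 229.3]
tool_rot: [[0.023, 1.0, 0.0], [1.0, -0.023, 0.009], [0.009, -0.0, -1.0]]
force: [-0.2, 0.5, -0.3]
finger_gap: 85.7
gripper_force: 0.0
```

Request:
{"method": "servo_tool", "body": {
  "commands": [
    {"delta_pos":[-0.44,0.02,0],"yaw":0},
    {"delta_pos":[-0.88,0.03,0],"yaw":0},
    {"delta_pos":[-0.88,0.03,0],"yaw":0}
  ]
}}

```text
t: 37.35
tcp_pos: [528.6, -229.2, 226.9]
tool_rot: [[0.022, 1.0, -0.002], [1.0, -0.022, 0.01], [0.01, -0.002, -1.0]]
force: [-0.0, 0.8, 0.2]
finger_gap: 85.5
gripper_force: 0.0
```

Request:
{"method": "servo_tool", "body": {
  "commands": [
    {"delta_pos":[-0.44,0.02,0],"yaw":0},
    {"delta_pos":[-0.88,0.03,0],"yaw":0},
    {"delta_pos":[-0.88,0.03,0],"yaw":0},
    {"delta_pos":[-0.88,0.03,0],"yaw":0}
  ]
}}

```text
t: 37.85
tcp_pos: [530.7, -331.2, 226.6]
tool_rot: [[0.017, 1.0, -0.001], [1.0, -0.017, 0.011], [0.011, -0.002, -1.0]]
force: [-0.1, 0.8, -0.1]
finger_gap: 85.4
gripper_force: 0.0
```

```bash
python3 - <<'E'
from h import *
print(robot.state()["tcp_pos"]); C=cal("wrist")
im,_=wlook(["bottle_a"],z=130); print(proj("wrist",[[530,-336,130],[446,-337,130],[448,-239,130]],C)); cv2.imwrite("pics/w9.png",im[:,:,::-1])
wlook(["jar_a","plate"],"top",z=120)
E
```

```text
[ 530.7 -331.2  226.6]
bottle_a [118.  43. 214. 109.] 0.9 w [ 464.2 -240.4]
bottle_a [366. 290. 400. 366.] 0.84 w [ 611.1 -424.7]
bottle_a [245. 152. 310. 242.] 0.77 w [ 531.7 -319.2]
bottle_a [137. 161. 219. 243.] 0.62 w [ 464.2 -321.5]
[[275.  220.4]
 [154.1 223.6]
 [139.6  74.2]]
jar_a [237. 192. 262. 219.] 0.95 w [525.4 -19.1]
jar_a [370. 112. 396. 140.] 0.85 w [ 734.4 -352.1]
jar_a [202. 190. 227. 220.] 0.59 w [523.7  67.9]
plate [192. 154. 274. 226.] 0.94 w [562.1  23.1]
```

View pics/w9.png

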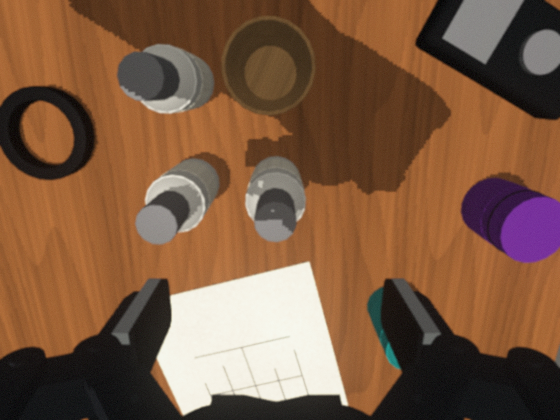

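Request:
{"method": "servo_tool", "body": {
  "commands": [
    {"delta_pos":[-0.05,0,0.2],"yaw":0},
    {"delta_pos":[-0.05,0,0.4],"yaw":0},
    {"delta_pos":[-0.05,0,0.55],"yaw":0},
    {"delta_pos":[-0.05,0,0.55],"yaw":0}
  ],
  "hand": 65
}}

```text
t: 38.6
tcp_pos: [529.9, -337.3, 160.1]
tool_rot: [[0.018, 1.0, -0.003], [1.0, -0.018, 0.011], [0.011, -0.003, -1.0]]
force: [-0.4, 0.8, 1.0]
finger_gap: 55.7
gripper_force: 0.0
```

Request:
{"method": "servo_tool", "body": {
  "commands": [
    {"delta_pos":[0,0,0.25],"yaw":0},
    {"delta_pos":[0,0,0.45],"yaw":0},
    {"delta_pos":[0,0,0.55],"yaw":0},
    {"delta_pos":[0,0,0.55],"yaw":0},
    {"delta_pos":[0,0,0.55],"yaw":0}
  ]
}}

```text
t: 39.22
tcp_pos: [531.5, -338.2, 96.8]
tool_rot: [[0.018, 1.0, 0.001], [1.0, -0.018, 0.008], [0.008, 0.001, -1.0]]
force: [0.2, -0.3, -0.4]
finger_gap: 54.9
gripper_force: 0.0
```

Request:
{"method": "servo_tool", "body": {
  "commands": [
    {"delta_pos":[0,0,0],"yaw":0},
    {"delta_pos":[0,0,0],"yaw":0},
    {"delta_pos":[0,0,0],"yaw":0},
    {"delta_pos":[0,0,0],"yaw":0},
    {"delta_pos":[0,0,0],"yaw":0},
    {"delta_pos":[0,0,0],"yaw":0}
  ],
  "hand": 0
}}

```text
t: 39.98
tcp_pos: [530.9, -338.1, 96.5]
tool_rot: [[0.018, 1.0, 0.001], [1.0, -0.018, 0.008], [0.008, 0.0, -1.0]]
force: [-1.6, 0.2, 6.1]
finger_gap: 29.0
gripper_force: 39.3
```

Request:
{"method": "servo_tool", "body": {
  "commands": [
    {"delta_pos":[0,0,-0.2],"yaw":0},
    {"delta_pos":[0,0,-0.5],"yaw":0},
    {"delta_pos":[0,0,-0.8],"yaw":0},
    {"delta_pos":[0,0,-1],"yaw":0},
    {"delta_pos":[0,0,-1],"yaw":0}
  ]
}}

```text
t: 40.6
tcp_pos: [531.8, -339.4, 217.1]
tool_rot: [[0.018, 1.0, 0.003], [1.0, -0.018, 0.008], [0.008, 0.003, -1.0]]
force: [0.2, 0.8, -3.4]
finger_gap: 29.0
gripper_force: 40.6
```

Request:
{"method": "servo_tool", "body": {
  "commands": [
    {"delta_pos":[0.3,0.06,0],"yaw":0},
    {"delta_pos":[0.7,0.14,0],"yaw":0},
    {"delta_pos":[0.89,0.185,0],"yaw":0}
  ]
}}

```text
t: 40.98
tcp_pos: [554.1, -229.8, 214.2]
tool_rot: [[0.017, 1.0, -0.003], [1.0, -0.017, 0.011], [0.011, -0.003, -1.0]]
force: [-0.1, -0.3, -3.7]
finger_gap: 29.2
gripper_force: 40.4
```

Request:
{"method": "servo_tool", "body": {
  "commands": [
    {"delta_pos":[0.4,0.09,0],"yaw":0},
    {"delta_pos":[0.8,0.17,0],"yaw":0},
    {"delta_pos":[0.89,0.185,0],"yaw":0}
  ]
}}

```text
t: 41.35
tcp_pos: [578.4, -123.0, 215.4]
tool_rot: [[0.015, 1.0, -0.003], [1.0, -0.015, 0.011], [0.011, -0.003, -1.0]]
force: [0.2, -0.4, -3.4]
finger_gap: 28.8
gripper_force: 40.2
```

Request:
{"method": "servo_tool", "body": {
  "commands": [
    {"delta_pos":[0.4,0.09,0],"yaw":0},
    {"delta_pos":[0.8,0.17,0],"yaw":0},
    {"delta_pos":[0.89,0.185,0],"yaw":0}
  ]
}}

```text
t: 41.72
tcp_pos: [602.8, -17.5, 216.8]
tool_rot: [[0.015, 1.0, -0.002], [1.0, -0.015, 0.01], [0.01, -0.002, -1.0]]
force: [0.3, -0.9, -3.1]
finger_gap: 29.1
gripper_force: 40.4
```

Request:
{"method": "servo_tool", "body": {
  "commands": [
    {"delta_pos":[0.3,0.06,0],"yaw":0},
    {"delta_pos":[0.6,0.12,0],"yaw":0},
    {"delta_pos":[0.89,0.185,0],"yaw":0},
    {"delta_pos":[0.89,0.185,0.2],"yaw":0},
    {"delta_pos":[0.89,0.185,0.4],"yaw":0},
    {"delta_pos":[0.89,0.185,0.45],"yaw":0},
    {"delta_pos":[0.89,0.185,0.45],"yaw":0}
  ]
}}

```text
t: 42.6
tcp_pos: [626.8, 86.4, 164.8]
tool_rot: [[0.019, 1.0, -0.002], [1.0, -0.019, 0.009], [0.009, -0.002, -1.0]]
force: [-0.1, 0.6, -3.3]
finger_gap: 28.9
gripper_force: 40.1
```

Request:
{"method": "servo_tool", "body": {
  "commands": [
    {"delta_pos":[0,0.015,0.1],"yaw":0},
    {"delta_pos":[0,0.015,0.16],"yaw":0},
    {"delta_pos":[0,0.015,0.185],"yaw":0},
    {"delta_pos":[0,0.015,0.2],"yaw":0},
    {"delta_pos":[0,0.015,0.21],"yaw":0},
    {"delta_pos":[0,0.015,0.21],"yaw":0}
  ]
}}

```text
t: 43.35
tcp_pos: [629.1, 87.8, 141.8]
tool_rot: [[0.018, 1.0, 0.001], [1.0, -0.018, 0.01], [0.01, 0.001, -1.0]]
force: [-2.7, 1.0, 4.8]
finger_gap: 29.0
gripper_force: 41.4
```

Request:
{"method": "servo_tool", "body": {
  "commands": [
    {"delta_pos":[0,0,0],"yaw":0},
    {"delta_pos":[0,0,0],"yaw":0},
    {"delta_pos":[0,0,0],"yaw":0},
    {"delta_pos":[0,0,0],"yaw":0}
  ],
  "hand": 65
}}

```text
t: 43.85
tcp_pos: [629.1, 87.4, 140.2]
tool_rot: [[0.018, 1.0, -0.0], [1.0, -0.018, 0.009], [0.009, -0.0, -1.0]]
force: [1.0, 0.1, -0.4]
finger_gap: 55.4
gripper_force: 0.0
```

Request:
{"method": "servo_tool", "body": {
  "commands": [
    {"delta_pos":[0,0,-0.3],"yaw":0},
    {"delta_pos":[0,0,-0.6],"yaw":0},
    {"delta_pos":[0,0,-0.8],"yaw":0},
    {"delta_pos":[0,0,-0.8],"yaw":0}
  ]
}}

```text
t: 44.35
tcp_pos: [630.5, 86.7, 238.4]
tool_rot: [[0.018, 1.0, 0.004], [1.0, -0.018, 0.01], [0.01, 0.004, -1.0]]
force: [0.1, -0.2, -0.6]
finger_gap: 55.3
gripper_force: 0.0
```

Request:
{"method": "servo_tool", "body": {
  "commands": [
    {"delta_pos":[-0.44,-0.18,0],"yaw":0},
    {"delta_pos":[-0.89,-0.36,0],"yaw":0},
    {"delta_pos":[-0.89,-0.36,0],"yaw":0}
  ]
}}

```text
t: 44.72
tcp_pos: [581.8, -22.4, 234.0]
tool_rot: [[0.023, 1.0, -0.003], [1.0, -0.023, 0.009], [0.009, -0.003, -1.0]]
force: [0.3, 0.5, -0.1]
finger_gap: 55.2
gripper_force: 0.0
```

Request:
{"method": "servo_tool", "body": {
  "commands": [
    {"delta_pos":[-0.44,-0.18,0],"yaw":0},
    {"delta_pos":[-0.89,-0.36,0],"yaw":0},
    {"delta_pos":[-0.89,-0.36,0],"yaw":0}
  ]
}}

```text
t: 45.1
tcp_pos: [537.5, -127.6, 233.3]
tool_rot: [[0.022, 1.0, -0.002], [1.0, -0.022, 0.009], [0.009, -0.002, -1.0]]
force: [0.7, -0.6, -0.7]
finger_gap: 55.8
gripper_force: 0.0
```

Request:
{"method": "servo_tool", "body": {
  "commands": [
    {"delta_pos":[-0.44,-0.18,0],"yaw":0},
    {"delta_pos":[-0.89,-0.36,0],"yaw":0},
    {"delta_pos":[-0.89,-0.36,0],"yaw":0}
  ]
}}

```text
t: 45.48
tcp_pos: [493.1, -233.0, 232.5]
tool_rot: [[0.022, 1.0, -0.001], [1.0, -0.022, 0.01], [0.01, -0.001, -1.0]]
force: [1.4, -0.6, 0.4]
finger_gap: 55.5
gripper_force: 0.0
```

Request:
{"method": "servo_tool", "body": {
  "commands": [
    {"delta_pos":[-0.44,-0.18,0],"yaw":0},
    {"delta_pos":[-0.88,-0.35,0],"yaw":0},
    {"delta_pos":[-0.88,-0.35,0],"yaw":0},
    {"delta_pos":[-0.88,-0.35,0],"yaw":0}
  ]
}}

```text
t: 45.98
tcp_pos: [450.8, -334.7, 231.8]
tool_rot: [[0.017, 1.0, -0.0], [1.0, -0.017, 0.011], [0.011, -0.0, -1.0]]
force: [-0.0, 0.8, -0.2]
finger_gap: 55.4
gripper_force: 0.0
```

```bash
python3 - <<'E'
from h import *
print(robot.state()["tcp_pos"],robot.state()["joints"]); C=cal("wrist")
im,_=wlook(["bottle_a"],z=130); print(proj("wrist",[[448,-337,130],[448,-239,130],[448,-337,0],[448,-337,80]],C))
wlook(["bottle_a"],"top",z=175)
E
```

```text
[ 450.8 -334.7  231.8] [-36.9  14.1  -7.7  68.5   0.5  54.1]
bottle_a [238.  38. 301. 106.] 0.64 w [ 448.5 -243.1]
bottle_a [432. 277. 541. 384.] 0.63 w [ 616.4 -437. ]
bottle_a [243. 152. 301. 233.] 0.59 w [ 448.4 -321.2]
[[271.8 214.6]
 [268.7  65.5]
 [273.2 175.1]
 [272.5 195.6]]
bottle_a [356. 229. 385. 250.] 0.94 w [ 446.1 -308.6]
bottle_a [198. 155. 220. 180.] 0.8 w [608.2  76.5]
bottle_a [410. 145. 440. 174.] 0.71 w [ 640.1 -441.5]
bottle_a [189. 145. 277. 230.] 0.66 w [562.8  18.9]
bottle_a [322. 227. 351. 248.] 0.59 w [ 449.3 -227.3]
```

Request:
{"method": "servo_tool", "body": {
  "commands": [
    {"delta_pos":[-0.02,-0.02,0.25],"yaw":0},
    {"delta_pos":[-0.02,-0.02,0.5],"yaw":0},
    {"delta_pos":[-0.02,-0.02,0.57],"yaw":0},
    {"delta_pos":[-0.02,-0.02,0.57],"yaw":0}
  ]
}}

```text
t: 46.68
tcp_pos: [447.5, -337.4, 164.0]
tool_rot: [[0.017, 1.0, -0.001], [1.0, -0.017, 0.01], [0.01, -0.001, -1.0]]
force: [-0.2, 0.8, -0.3]
finger_gap: 55.2
gripper_force: 0.0
```

Request:
{"method": "servo_tool", "body": {
  "commands": [
    {"delta_pos":[0,0,0.25],"yaw":0},
    {"delta_pos":[0,0,0.45],"yaw":0},
    {"delta_pos":[0,0,0.565],"yaw":0},
    {"delta_pos":[0,0,0.565],"yaw":0},
    {"delta_pos":[0,0,0.565],"yaw":0}
  ]
}}

```text
t: 47.3
tcp_pos: [448.1, -337.9, 97.3]
tool_rot: [[0.018, 1.0, 0.001], [1.0, -0.018, 0.008], [0.008, 0.001, -1.0]]
force: [0.3, -0.2, 0.3]
finger_gap: 55.7
gripper_force: 0.0
```

Request:
{"method": "servo_tool", "body": {
  "commands": [
    {"delta_pos":[0,0,0],"yaw":0},
    {"delta_pos":[0,0,0],"yaw":0},
    {"delta_pos":[0,0,0],"yaw":0},
    {"delta_pos":[0,0,0],"yaw":0},
    {"delta_pos":[0,0,0],"yaw":0},
    {"delta_pos":[0,0,0],"yaw":0}
  ],
  "hand": 0
}}

```text
t: 48.05
tcp_pos: [447.6, -337.8, 97.1]
tool_rot: [[0.018, 1.0, 0.001], [1.0, -0.018, 0.008], [0.008, 0.001, -1.0]]
force: [-1.6, 0.1, 6.8]
finger_gap: 29.2
gripper_force: 39.3
```

Request:
{"method": "servo_tool", "body": {
  "commands": [
    {"delta_pos":[0,0,-0.2],"yaw":0},
    {"delta_pos":[0,0,-0.5],"yaw":0},
    {"delta_pos":[0,0,-0.8],"yaw":0},
    {"delta_pos":[0,0,-1],"yaw":0},
    {"delta_pos":[0,0,-1],"yaw":0}
  ]
}}

```text
t: 48.68
tcp_pos: [448.4, -339.3, 217.7]
tool_rot: [[0.018, 1.0, 0.003], [1.0, -0.018, 0.007], [0.007, 0.003, -1.0]]
force: [0.8, -0.3, -2.5]
finger_gap: 29.2
gripper_force: 40.4
```

Request:
{"method": "servo_tool", "body": {
  "commands": [
    {"delta_pos":[0,0,-0.2],"yaw":0},
    {"delta_pos":[0,0.2,-0.3],"yaw":0},
    {"delta_pos":[0.3,0.36,-0.3],"yaw":0},
    {"delta_pos":[0.76,0.5,-0.3],"yaw":0}
  ]
}}

```text
t: 49.18
tcp_pos: [509.0, -248.5, 250.7]
tool_rot: [[0.021, 1.0, -0.002], [1.0, -0.021, 0.01], [0.01, -0.002, -1.0]]
force: [0.2, 0.8, -2.2]
finger_gap: 28.9
gripper_force: 40.4
```

Request:
{"method": "servo_tool", "body": {
  "commands": [
    {"delta_pos":[0.4,0.18,0],"yaw":0},
    {"delta_pos":[0.76,0.32,0],"yaw":0},
    {"delta_pos":[0.76,0.32,0],"yaw":0}
  ]
}}

```text
t: 49.55
tcp_pos: [549.2, -155.1, 251.7]
tool_rot: [[0.014, 1.0, -0.002], [1.0, -0.013, 0.011], [0.011, -0.003, -1.0]]
force: [-0.6, -1.0, -1.6]
finger_gap: 29.1
gripper_force: 40.3
```

Request:
{"method": "servo_tool", "body": {
  "commands": [
    {"delta_pos":[0.4,0.18,0],"yaw":0},
    {"delta_pos":[0.76,0.32,0],"yaw":0},
    {"delta_pos":[0.76,0.32,0],"yaw":0}
  ]
}}

```text
t: 49.92
tcp_pos: [589.2, -65.9, 252.9]
tool_rot: [[0.015, 1.0, -0.002], [1.0, -0.015, 0.01], [0.01, -0.002, -1.0]]
force: [0.0, -0.5, -2.3]
finger_gap: 29.2
gripper_force: 40.5
```

Request:
{"method": "servo_tool", "body": {
  "commands": [
    {"delta_pos":[0.4,0.16,0],"yaw":0},
    {"delta_pos":[0.76,0.31,0],"yaw":0},
    {"delta_pos":[0.76,0.31,0.3],"yaw":0},
    {"delta_pos":[0.76,0.31,0.6],"yaw":0},
    {"delta_pos":[0.76,0.31,0.7],"yaw":0},
    {"delta_pos":[0.76,0.31,0.7],"yaw":0},
    {"delta_pos":[0.76,0.31,0.7],"yaw":0}
  ]
}}

```text
t: 50.8
tcp_pos: [628.8, 22.9, 173.0]
tool_rot: [[0.019, 1.0, 0.002], [1.0, -0.019, 0.009], [0.009, 0.002, -1.0]]
force: [0.7, 0.7, -2.5]
finger_gap: 29.0
gripper_force: 40.7
```

Request:
{"method": "servo_tool", "body": {
  "commands": [
    {"delta_pos":[0.02,0,0.12],"yaw":0},
    {"delta_pos":[0.02,0,0.2],"yaw":0},
    {"delta_pos":[0.02,0,0.235],"yaw":0},
    {"delta_pos":[0.02,0,0.25],"yaw":0},
    {"delta_pos":[0.02,0,0.265],"yaw":0},
    {"delta_pos":[0.02,0,0.265],"yaw":0}
  ]
}}

```text
t: 51.55
tcp_pos: [627.7, 26.0, 142.1]
tool_rot: [[0.018, 1.0, 0.001], [1.0, -0.018, 0.009], [0.009, 0.001, -1.0]]
force: [-6.2, -1.7, 14.7]
finger_gap: 28.9
gripper_force: 42.9
```

Request:
{"method": "servo_tool", "body": {
  "commands": [
    {"delta_pos":[0,0,0],"yaw":0},
    {"delta_pos":[0,0,0],"yaw":0},
    {"delta_pos":[0,0,0],"yaw":0},
    {"delta_pos":[0,0,0],"yaw":0}
  ],
  "hand": 65
}}

```text
t: 52.05
tcp_pos: [627.9, 26.3, 139.5]
tool_rot: [[0.018, 1.0, -0.0], [1.0, -0.018, 0.009], [0.009, -0.001, -1.0]]
force: [0.2, 0.1, -0.6]
finger_gap: 55.4
gripper_force: 0.0
```

Request:
{"method": "servo_tool", "body": {
  "commands": [
    {"delta_pos":[0,0,-0.3],"yaw":0},
    {"delta_pos":[0,0,-0.6],"yaw":0},
    {"delta_pos":[0,0,-0.8],"yaw":0},
    {"delta_pos":[0,0,-0.8],"yaw":0}
  ]
}}

```text
t: 52.55
tcp_pos: [629.4, 25.4, 237.8]
tool_rot: [[0.018, 1.0, 0.004], [1.0, -0.018, 0.01], [0.01, 0.004, -1.0]]
force: [-0.1, -0.5, 0.6]
finger_gap: 55.9
gripper_force: 0.0
```

Request:
{"method": "servo_tool", "body": {
  "commands": [
    {"delta_pos":[-0.37,-0.25,0],"yaw":0},
    {"delta_pos":[-0.74,-0.49,0],"yaw":0},
    {"delta_pos":[-0.74,-0.49,0],"yaw":0}
  ]
}}

```text
t: 52.92
tcp_pos: [565.1, -64.6, 233.6]
tool_rot: [[0.022, 1.0, -0.003], [1.0, -0.022, 0.009], [0.009, -0.003, -1.0]]
force: [0.2, -0.1, 0.7]
finger_gap: 55.5
gripper_force: 0.0
```

Request:
{"method": "servo_tool", "body": {
  "commands": [
    {"delta_pos":[-0.37,-0.25,0],"yaw":0},
    {"delta_pos":[-0.74,-0.49,0],"yaw":0},
    {"delta_pos":[-0.74,-0.49,0],"yaw":0}
  ]
}}

```text
t: 53.3
tcp_pos: [505.6, -151.6, 233.1]
tool_rot: [[0.022, 1.0, -0.002], [1.0, -0.022, 0.01], [0.01, -0.002, -1.0]]
force: [0.7, 0.5, -0.7]
finger_gap: 55.3
gripper_force: 0.0
```

Request:
{"method": "servo_tool", "body": {
  "commands": [
    {"delta_pos":[-0.37,-0.25,0],"yaw":0},
    {"delta_pos":[-0.74,-0.49,0],"yaw":0},
    {"delta_pos":[-0.74,-0.49,0],"yaw":0},
    {"delta_pos":[-0.74,-0.49,0],"yaw":0}
  ]
}}

```text
t: 53.8
tcp_pos: [447.6, -237.0, 232.8]
tool_rot: [[0.018, 1.0, -0.0], [1.0, -0.018, 0.01], [0.01, -0.0, -1.0]]
force: [-0.2, 0.9, 0.6]
finger_gap: 55.7
gripper_force: 0.0
```

```bash
python3 - <<'E'
from h import *
print(robot.state()["tcp_pos"]); C=cal("wrist")
im,_=wlook(["bottle_a"],z=130); print(proj("wrist",[[448,-239,130]],C)); wlook(["bottle_a"],"top",z=175)
E
```

```text
[ 447.6 -237.   232.8]
bottle_a [247. 153. 306. 236.] 0.77 w [ 448.4 -224.9]
[[276.4 213.6]]
bottle_a [412. 147. 442. 175.] 0.95 w [ 635.9 -446.2]
bottle_a [323. 229. 343. 248.] 0.78 w [ 446.3 -219.7]
bottle_a [195. 150. 220. 178.] 0.67 w [616.9  80.8]
bottle_a [222. 154. 245. 177.] 0.56 w [615.1  17.8]
```

Request:
{"method": "servo_tool", "body": {
  "commands": [
    {"delta_pos":[-0.015,0,0.25],"yaw":0},
    {"delta_pos":[-0.015,0,0.5],"yaw":0},
    {"delta_pos":[-0.015,0,0.57],"yaw":0},
    {"delta_pos":[-0.015,0,0.57],"yaw":0}
  ]
}}

```text
t: 54.5
tcp_pos: [446.8, -238.5, 164.8]
tool_rot: [[0.017, 1.0, -0.001], [1.0, -0.017, 0.01], [0.01, -0.001, -1.0]]
force: [0.0, -0.2, -0.2]
finger_gap: 55.8
gripper_force: 0.0
```

Request:
{"method": "servo_tool", "body": {
  "commands": [
    {"delta_pos":[0,0,0.25],"yaw":0},
    {"delta_pos":[0,0,0.45],"yaw":0},
    {"delta_pos":[0,0,0.57],"yaw":0},
    {"delta_pos":[0,0,0.57],"yaw":0},
    {"delta_pos":[0,0,0.57],"yaw":0}
  ]
}}

```text
t: 55.12
tcp_pos: [447.6, -238.8, 97.5]
tool_rot: [[0.018, 1.0, 0.001], [1.0, -0.018, 0.009], [0.009, 0.001, -1.0]]
force: [-0.3, -1.2, 0.6]
finger_gap: 55.5
gripper_force: 0.0
```

Request:
{"method": "servo_tool", "body": {
  "commands": [
    {"delta_pos":[0,0,0],"yaw":0},
    {"delta_pos":[0,0,0],"yaw":0},
    {"delta_pos":[0,0,0],"yaw":0},
    {"delta_pos":[0,0,0],"yaw":0},
    {"delta_pos":[0,0,0],"yaw":0},
    {"delta_pos":[0,0,0],"yaw":0}
  ],
  "hand": 0
}}

```text
t: 55.88
tcp_pos: [447.5, -238.7, 97.4]
tool_rot: [[0.018, 1.0, 0.002], [1.0, -0.018, 0.009], [0.009, 0.001, -1.0]]
force: [-0.3, 0.5, 6.8]
finger_gap: 28.7
gripper_force: 39.9
```

Request:
{"method": "servo_tool", "body": {
  "commands": [
    {"delta_pos":[0,0,-0.2],"yaw":0},
    {"delta_pos":[0,0,-0.5],"yaw":0},
    {"delta_pos":[0,0,-0.8],"yaw":0},
    {"delta_pos":[0,0,-1],"yaw":0},
    {"delta_pos":[0,0,-1],"yaw":0}
  ]
}}

```text
t: 56.5
tcp_pos: [447.6, -240.0, 217.7]
tool_rot: [[0.018, 1.0, 0.002], [1.0, -0.018, 0.008], [0.008, 0.002, -1.0]]
force: [0.9, -0.1, -1.9]
finger_gap: 28.7
gripper_force: 40.4
```

Request:
{"method": "servo_tool", "body": {
  "commands": [
    {"delta_pos":[0.2,0.15,-0.15],"yaw":0},
    {"delta_pos":[0.5,0.4,-0.25],"yaw":0},
    {"delta_pos":[0.85,0.72,-0.25],"yaw":0},
    {"delta_pos":[0.85,0.72,-0.25],"yaw":0}
  ]
}}

```text
t: 57.0
tcp_pos: [536.3, -136.5, 245.2]
tool_rot: [[0.013, 1.0, -0.002], [1.0, -0.013, 0.011], [0.011, -0.002, -1.0]]
force: [-1.3, -0.4, -3.4]
finger_gap: 28.8
gripper_force: 40.8
```

Request:
{"method": "servo_tool", "body": {
  "commands": [
    {"delta_pos":[0.3,0.25,0],"yaw":0},
    {"delta_pos":[0.6,0.5,0],"yaw":0},
    {"delta_pos":[0.85,0.72,0],"yaw":0},
    {"delta_pos":[0.85,0.72,0.3],"yaw":0},
    {"delta_pos":[0.85,0.72,0.55],"yaw":0},
    {"delta_pos":[0.85,0.72,0.55],"yaw":0},
    {"delta_pos":[0.85,0.72,0.55],"yaw":0}
  ]
}}

```text
t: 57.88
tcp_pos: [622.9, -38.9, 182.5]
tool_rot: [[0.019, 1.0, -0.001], [1.0, -0.019, 0.009], [0.009, -0.001, -1.0]]
force: [0.0, -0.4, -2.0]
finger_gap: 28.6
gripper_force: 41.0
```

Request:
{"method": "servo_tool", "body": {
  "commands": [
    {"delta_pos":[0.02,0.04,0.15],"yaw":0},
    {"delta_pos":[0.02,0.04,0.25],"yaw":0},
    {"delta_pos":[0.02,0.04,0.3],"yaw":0},
    {"delta_pos":[0.02,0.04,0.325],"yaw":0},
    {"delta_pos":[0.02,0.04,0.34],"yaw":0},
    {"delta_pos":[0.02,0.04,0.34],"yaw":0}
  ]
}}

```text
t: 58.62
tcp_pos: [628.0, -35.5, 142.7]
tool_rot: [[0.018, 1.0, 0.0], [1.0, -0.018, 0.01], [0.01, 0.0, -1.0]]
force: [-3.8, 1.2, 5.2]
finger_gap: 29.0
gripper_force: 41.7
```

Request:
{"method": "servo_tool", "body": {
  "commands": [
    {"delta_pos":[0,0,0],"yaw":0},
    {"delta_pos":[0,0,0],"yaw":0},
    {"delta_pos":[0,0,0],"yaw":0},
    {"delta_pos":[0,0,0],"yaw":0}
  ],
  "hand": 65
}}

```text
t: 59.12
tcp_pos: [628.1, -35.6, 141.5]
tool_rot: [[0.018, 1.0, -0.0], [1.0, -0.018, 0.009], [0.009, -0.0, -1.0]]
force: [0.0, -0.0, 0.5]
finger_gap: 55.6
gripper_force: 0.0
```

Request:
{"method": "servo_tool", "body": {
  "commands": [
    {"delta_pos":[0,0,-0.3],"yaw":0},
    {"delta_pos":[0,0,-0.6],"yaw":0},
    {"delta_pos":[0,0,-1],"yaw":0},
    {"delta_pos":[0,0,-1],"yaw":0}
  ]
}}

```text
t: 59.62
tcp_pos: [630.5, -36.9, 266.1]
tool_rot: [[0.018, 1.0, 0.008], [1.0, -0.018, 0.009], [0.009, 0.007, -1.0]]
force: [1.1, -1.2, -0.5]
finger_gap: 55.5
gripper_force: 0.0
```

Request:
{"method": "servo_tool", "body": {
  "commands": [
    {"delta_pos":[-0.4,-0.2,0],"yaw":0},
    {"delta_pos":[-0.9,-0.4,0],"yaw":0},
    {"delta_pos":[-1,-0.4,0],"yaw":0},
    {"delta_pos":[-1,-0.4,0],"yaw":0}
  ]
}}

```text
t: 60.12
tcp_pos: [577.6, -156.4, 259.7]
tool_rot: [[0.02, 1.0, -0.001], [1.0, -0.02, 0.01], [0.01, -0.001, -1.0]]
force: [-0.7, 0.6, -0.1]
finger_gap: 55.2
gripper_force: 0.0
```

```bash
python3 - <<'E'
from h import *
print(robot.state()["tcp_pos"]); t=grab_frame("top"); wlook(["jar_a","bottle_a"],"top",z=120); s=grab_frame("scene")
o=np.zeros((420,800,3),np.uint8); o[:,:420]=cv2.resize(t[130:245,180:295],(420,420)); o[:380,420:]=cv2.resize(s[130:290,240:400],(380,380))
cv2.imwrite("pics/f1.png",o[:,:,::-1])
C=cal("top");print(proj("top",[[526,73,120],[526,-15,120],[629,87,175],[628,26,175],[628,-36.5,175]],C))
E
```

```text
[ 577.6 -156.4  259.7]
jar_a [238. 194. 262. 221.] 0.9 w [519.9 -20. ]
jar_a [199. 190. 227. 218.] 0.58 w [525.9  71.3]
bottle_a [222. 154. 245. 176.] 0.84 w [624.  23.]
bottle_a [412. 150. 440. 175.] 0.8 w [ 644.  -462.5]
bottle_a [246. 152. 268. 178.] 0.75 w [626.9 -35.9]
bottle_a [199. 154. 220. 180.] 0.58 w [619.7  83.3]
[[212.4 204.2]
 [247.8 204.9]
 [205.  159.1]
 [230.6 160. ]
 [256.8 160.5]]
```

View pics/f1.png

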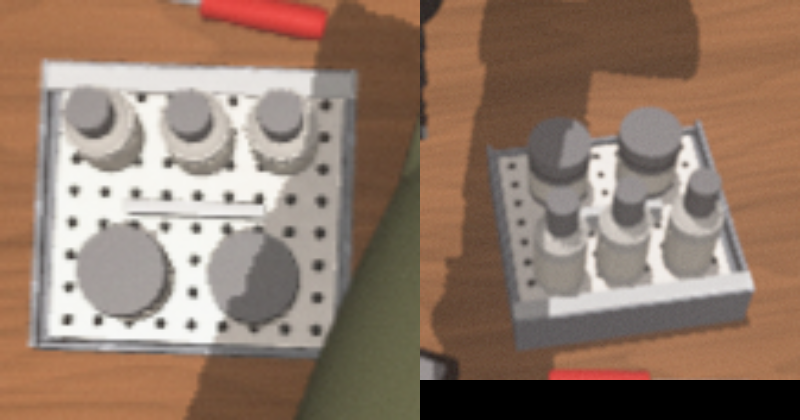

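```bash
python3 -c "
from station import robot; print(robot.hand_in())"
```

```text
the job is handed in; nothing more can be done
None
```

I handed the job in at about 60 s of the 210 s limit. The last pictures showed the plate flat under the lip, the three white bottles between the bar and the lip, and the two grey jars between the bar and the near wall, all upright; the hand-in returned no verdict.

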